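# Ice and load the vaccine cool box

## Robot

A 7-joint arm with a two-finger parallel gripper is mounted at the origin on the work surface. World frame = base frame: x ahead of the robot, y to its left, z up, the work surface at z = 0. Lengths are in m, angles in rad, forces in N, time in s.
With the tool pointing down it reaches from about 0.425 to 0.925 m from the base axis. Payload 6.8 kg.
Tool frame: the origin (TCP) lies midway between the tips of the shut fingers; the grasp point (between the pads) lies 19 mm behind it (bot.hold_point_z is the distance from the TCP to the grasp point, in m); z points along the fingers, y is the line along which they close (so a half turn about z gives the same grasp; the last joint's range is limited). The gripper opens to 85 mm and grips with 20 to 120 N. Pads are 22 mm wide; open, the fingers measure 114 mm over their backs; the gripper's body (76 mm by 85 mm) begins 54 mm behind the grasp point. The pads swing forward as they close: fully open they stand 13 mm farther back than shut.
Start: joints at [-1.457, 0.477, 0.022, 1.555, -0.011, 1.109, -0.083], TCP at [0.148, 0.658, 0.231] pointing down, gripper open.
Joint ranges: [-2.96, 2.96], [-0.34, 2.1], [-1.41, 1.46], [0.24, 2.44], [-1.37, 4.51], [0.17, 1.92], [-2.96, 2.96]. Speed limits (rad/s): [2.39, 2.39, 3.14, 3.14, 3.14, 3.14, 3.14].

## Interface

Orientations are given as a unit quaternion [w, x, y, z].
In Python, from station import bot gives the robot as it stands. The module is installed in compiled form; this text tells all that it offers.
- The arm moves only by the tool step_arm, never from a script. Its argument "increments" is a list that holds one entry, the list of rows, each a list of 7 numbers: the opening, from -1 (shut) to 1 (fully open), then the shift along the tool's x, y, z in mm, then the turn, a rotation vector about the tool's x, y, z in degrees. In form: [[[grip, x, y, z, ax, ay, az], ...]]. A call has 1 to 10 rows; each row is the pose to reach, as a shift and turn from the pose commanded when the call began, along the tool's axes at that moment; what a row does not reach only later rows make up. A row lasts 1/12 s, in which the tool goes at most 41.7 mm and 7.16 degrees, less where a joint would pass 70% of its speed; a pose out of reach is approached as far as the arm can. A call with a gripper value outside its range is refused whole. The fingers move at their own pace and stop on an object; "force" is the grip in N (left out, the last holds). Time passes only in rows, so rows that repeat a pose let the fingers close. It gives the time, the measured TCP pose, the force, the opening and the grip force at its end, in the units of the state.
- bot.get_obs(): the state, without advancing time (a new reading comes with each control period).
- bot.read_camera(name): name is "scene" or "side" or "wrist"; returns a dict with "image" (420x560x3 uint8, red, green, blue), "camera_matrix" (3x3 intrinsics, pixels), "R" (3x3) and "t" (3): a world point X has camera coordinates R X + t. Camera axes: x right, y down, z forward; pixel columns grow to the right and rows downward; lengths in m; the calibration is good to about 2 mm. A picture is of the moment at which its call begins. There is no depth.
- bot.hand_in(): hands the job in; it is judged then, once.
The state is a dict: "t": time; "q": joint angles; "joint_vel": joint speeds; "joint_torque": joint torques, N m; "eef_pos": TCP position; "tool_rot": TCP orientation; "contact_force": force on the tool from outside, world axes, zero at the start; "torque": the same for the moment, N m; "gripper_width": opening from 0.0 (shut) to 1.0 (fully open); "grasp_force": force on a finger pad.
Only numpy, scipy, OpenCV 4.12 (cv2) and the standard library are available. Lean on these libraries where they do the work, as an engineer would, in place of code of your own. Each camera call takes 0.05 s, during which the arm holds its last target. There are 200 camera calls.

## Task

Get the vaccine cool box ready for the session: pull the scoop out of its upright holder and use it to move every ice cube from the tub into the box's ice well - never touch the ice with your fingers. Only when all the ice is in the well, stand the vials upright in the box's two lanes, the short ones in the lane next to the ice and the tall ones in the outer lane. Finish with the scoop standing back in its holder, and do not disturb the other things on the bench.

Things in the scene. Friction and masses are not known exactly. Their poses are not given: they have to be found in the camera images.
- scoop: Steel scoop, about 160 g. Origin at the middle of the black grip (square bar 20 x 20 mm, from 40 mm below to 35 mm above it); z up the handle, x the scooping direction. The flat bowl floor slopes 30 deg nose-down when the handle is vertical, so leaning the handle back 30 deg levels it. Starts standing in the holder, handle about vertical. The floor's rear lower edge is at x -17, z -140 mm.
- scoop_lip (a point): Middle of the lower front edge of the scoop's floor, at x 27, z -165 mm in the scoop's frame, same axes. The bowl is 50 mm long, 68 mm wide outside, floor 2.2 mm thick; side walls 34 mm high (they stop 10 mm short of the lip), rear wall 40 mm, front open; it holds about 4 cubes in one layer. Shank 14 x 8 mm.
- holder: Upright open-topped aluminium box 78 (x) x 94 (y) x 100 mm high, walls 4 mm, 1.1 kg, loose (may be knocked). Origin at the centre of its underside, z up. Its floor slopes 30 deg down to +x, like the scoop floor with handle vertical. The scoop stands in it with x axes alike, slid down to the front wall: scoop origin x -1, y 0, z 178 mm (or up to 18 back and 10 higher); 9 mm play each side
- tub: White plastic ice tub, fixed, open on top, 238 (x) x 84 (y) x 64 mm high, floor and walls 4 mm (76 mm wide inside). Origin under the middle of its footprint, z up, x along it, pointing right towards the cool box. The left end wall slants at 45 deg: its inner face runs from x -119, z 64 down to x -59, z 4 mm, where the flat floor begins. The right end wall is upright, inner face at x +115.
- coolbox: White foam cool box, fixed, 140 mm (x) by 236 mm (y). Origin at the centre of its underside, x away from the robot, y to its left, z up. The left half (+y) is the open ice well; the right half (-y) a raised deck with two open vial lanes that run along x.
- ice_well (a point): Centre of the ice well's floor, 10 mm above the bench. The well is 116 mm (x) by 100 mm (y) inside and 60 mm deep, its rim 70 mm above the bench. Axes as the cool box's.
- inner_lane (a point): Centre of the floor of the lane next to the ice (for short vials), 45 mm above the bench. 132 mm long (x), 46 mm wide (y). Bounded by ridges 10 mm high and, on the +y side, by the well's wall, 25 mm above the lane floor. Axes as the cool box's.
- outer_lane (a point): Centre of the floor of the outer lane (for tall vials), 51 mm to the -y side of the inner one, same height. 132 mm long (x), 40 mm wide (y), bounded by ridges 10 mm high. Axes as the cool box's.
- ice0: Ice cube (may be absent): hard, clear, 24 mm on a side, all edges bevelled by 7 mm, 13 g, slippery on the scoop and tub (friction 0.15). Origin at its centre. At the start the cubes lie flat in two columns on the tub's floor, towards its upright end wall.
- ice1: Ice cube (may be absent): hard, clear, 24 mm on a side, all edges bevelled by 7 mm, 13 g, slippery on the scoop and tub (friction 0.15). Origin at its centre. At the start the cubes lie flat in two columns on the tub's floor, towards its upright end wall.
- ice2: Ice cube (may be absent): hard, clear, 24 mm on a side, all edges bevelled by 7 mm, 13 g, slippery on the scoop and tub (friction 0.15). Origin at its centre. At the start the cubes lie flat in two columns on the tub's floor, towards its upright end wall.
- ice3: Ice cube (may be absent): hard, clear, 24 mm on a side, all edges bevelled by 7 mm, 13 g, slippery on the scoop and tub (friction 0.15). Origin at its centre. At the start the cubes lie flat in two columns on the tub's floor, towards its upright end wall.
- ice4: Ice cube (may be absent): hard, clear, 24 mm on a side, all edges bevelled by 7 mm, 13 g, slippery on the scoop and tub (friction 0.15). Origin at its centre. At the start the cubes lie flat in two columns on the tub's floor, towards its upright end wall.
- ice5: Ice cube (may be absent): hard, clear, 24 mm on a side, all edges bevelled by 7 mm, 13 g, slippery on the scoop and tub (friction 0.15). Origin at its centre. At the start the cubes lie flat in two columns on the tub's floor, towards its upright end wall.
- ice6: Ice cube (may be absent): hard, clear, 24 mm on a side, all edges bevelled by 7 mm, 13 g, slippery on the scoop and tub (friction 0.15). Origin at its centre. At the start the cubes lie flat in two columns on the tub's floor, towards its upright end wall.
- ice7: Ice cube (may be absent): hard, clear, 24 mm on a side, all edges bevelled by 7 mm, 13 g, slippery on the scoop and tub (friction 0.15). Origin at its centre. At the start the cubes lie flat in two columns on the tub's floor, towards its upright end wall.
- short1: Short glass vial (may be absent): plain cylinder, diameter 24 mm over its whole height of 42 mm, 18 g, standing upright. Origin at the centre of its underside, z up. At the start the vials stand in a loose row, 45 mm or more apart, on a flat paper drape on the bench.
- short2: Short glass vial (may be absent): plain cylinder, diameter 24 mm over its whole height of 42 mm, 18 g, standing upright. Origin at the centre of its underside, z up. At the start the vials stand in a loose row, 45 mm or more apart, on a flat paper drape on the bench.
- tall1: Tall glass vial (may be absent): plain cylinder, diameter 24 mm over its whole height of 60 mm, 28 g, standing upright. Origin at the centre of its underside, z up. At the start the vials stand in a loose row, 45 mm or more apart, on a flat paper drape on the bench.
- tall2: Tall glass vial (may be absent): plain cylinder, diameter 24 mm over its whole height of 60 mm, 28 g, standing upright. Origin at the centre of its underside, z up. At the start the vials stand in a loose row, 45 mm or more apart, on a flat paper drape on the bench.
- gel: Bystander: clear bottle, 48 mm diameter, 130 mm high, standing beyond the tub. Origin at its base.
- tape: Bystander: roll of white tape lying flat, 72 mm diameter, 22 mm high, in front of the cool box. Origin at its base.
- pouches: Bystander: stack of wrapped needles, 95 x 34 x 14 mm, lying beyond the gap between tub and cool box. Origin at its base.
- dish: Bystander: steel bowl, 90 mm diameter, 30 mm high, beyond the tub. Origin at its base.

How it is judged:
By the outcome, as a careful person would: the job done as asked, in the order asked, and still so for the second after the job is handed in, with the robot touching nothing.
Of ice0, ice1, ice2, ice3, ice4, ice5, ice6, ice7 only 5 to 8 are there at a start; the rules pass over those that are not, and their reading is None.
Of short1, short2, tall1, tall2 only 3 to 4 are there at a start; the rules pass over those that are not, and their reading is None.
At some moment in a run one of holder may be knocked a few centimetres aside while the robot is not near it.
It also fails if it takes over 210 s, if anything falls off the work surface, if the arm or the gripper's body presses on something with over 40 N, if the wrist force passes 120 N, or if a joint passes its speed limit or range.

## Working session

There is one attempt and no reset: what is moved stays moved. The work goes in short steps, Python scripts to look and compute and a tool call to move; the robot and the scene stay as the last step left them, time stands still between calls to the robot, and variables do not carry over. Pictures are saved under pics/ and viewed, at most 14 in all, crops included, and the job is handed in when it is done.

Besides the shell and the picture viewer there is one more tool, called after "Call:" in YAML: its name, and indented under it one key for each argument. step_arm: Moves the arm, as the interface text tells. Its arguments: {"type":"object","properties":{"increments":{"type":"array"},"force":{"type":"number"}},"required":["increments"]}

```bash
mkdir -p pics; cat > h.py <<'E'
import numpy as np, cv2
from station import bot
def shot(name, fn=None):
    c=bot.read_camera(name)
    if fn: cv2.imwrite('pics/'+fn, c['image'][:,:,::-1]); np.savez('pics/'+fn[:-4]+'.npz',K=c['camera_matrix'],R=c['R'],t=c['t'])
    return c
def cal(fn): return dict(np.load('pics/'+fn+'.npz'))
def ray(c,u,v):
    d=c['R'].T@np.linalg.solve(c['K'],[u,v,1.]); o=-c['R'].T@c['t']; return o,d
def onz(c,u,v,z):
    o,d=ray(c,u,v); return o+d*(z-o[2])/d[2]
def tri(obs):
    A=np.zeros((3,3));b=np.zeros(3)
    for c,u,v in obs:
        o,d=ray(c,u,v); d/=np.linalg.norm(d); P=np.eye(3)-np.outer(d,d); A+=P;b+=P@o
    X=np.linalg.solve(A,b)
    return X
def proj(c,X):
    p=c['K']@(c['R']@np.asarray(X,float)+c['t']); return p[:2]/p[2]
E
python3 - <<'E'
from h import *
for n in ['scene','side','wrist']:
    c=shot(n,n+'0.png'); print(n,-c['R'].T@c['t'],c['R'][2],c['camera_matrix'][0,0])
print(bot.get_obs(), bot.hold_point_z)
a=cv2.imread('pics/scene0.png');b=cv2.imread('pics/side0.png')
E
```

```text
scene [1.18876248 0.6342282  0.80669585] [-0.56749551 -0.54764056 -0.61484848] 470.4441324147288
side [0.30765843 0.91239766 0.91162853] [ 0.21384382 -0.7205854  -0.65956615] 471.9589064892165
wrist [0.0710632  0.67603235 0.37362511] [ 0.30089995 -0.07067954 -0.95103292] 340.5041576799893
{'t': 0.15, 'q': array([-1.45710836,  0.4776149 ,  0.02233843,  1.5561755 , -0.01151632,
        1.10931744, -0.08309845]), 'joint_vel': array([ 1.74673159e-03, -2.01651705e-03,  1.67695377e-03, -2.33741697e-03,
       -3.11891840e-05,  1.42771815e-03, -1.29084308e-03]), 'joint_torque': array([ 2.55475978e-03, -5.96933091e+01,  1.61010247e+00, -2.81493402e+01,
        1.26571322e-02,  6.51509574e-03,  3.57468274e-06]), 'eef_pos': array([0.14838022, 0.65803752, 0.23056639]), 'tool_rot': array([-3.77755235e-05,  1.10656937e-01,  9.93858421e-01, -6.92730120e-04]), 'contact_force': array([-0.81913437, -1.15114942, -0.15885949]), 'torque': array([0.0048853 , 0.00230452, 0.00150644]), 'grasp_force': 0.0, 'gripper_width': 1.000372141997736} 0.0187
```

View images.

View pics/scene0.png

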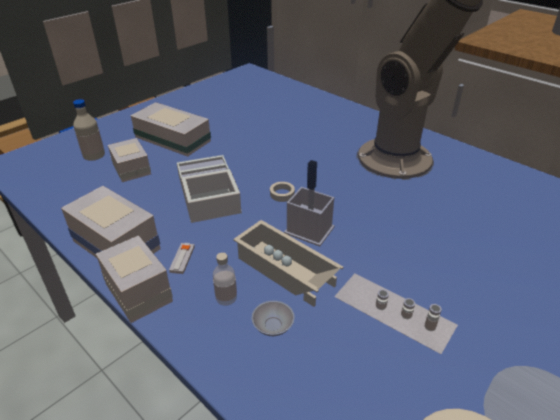

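View pics/side0.png

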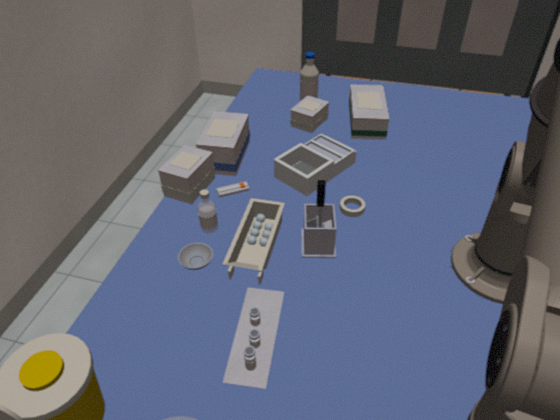

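Both cameras show: holder (scene ~310,215; side ~320,230) with the scoop's black grip above it, tub (scene 287,260), cool box (scene 208,187), three vials on the drape (scene 382–433, 300–318). I'll zoom in for detail.

```bash
python3 - <<'E'
import cv2
s=cv2.imread('pics/side0.png'); c=cv2.imread('pics/scene0.png')
cv2.imwrite('pics/side0z.png',cv2.resize(s[130:280,170:370],None,fx=4,fy=4,interpolation=cv2.INTER_CUBIC))
cv2.imwrite('pics/scene0z.png',cv2.resize(c[150:350,165:365+95],None,fx=2.7,fy=2.7,interpolation=cv2.INTER_CUBIC))
E
```

```text
(no output)
```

View pics/side0z.png

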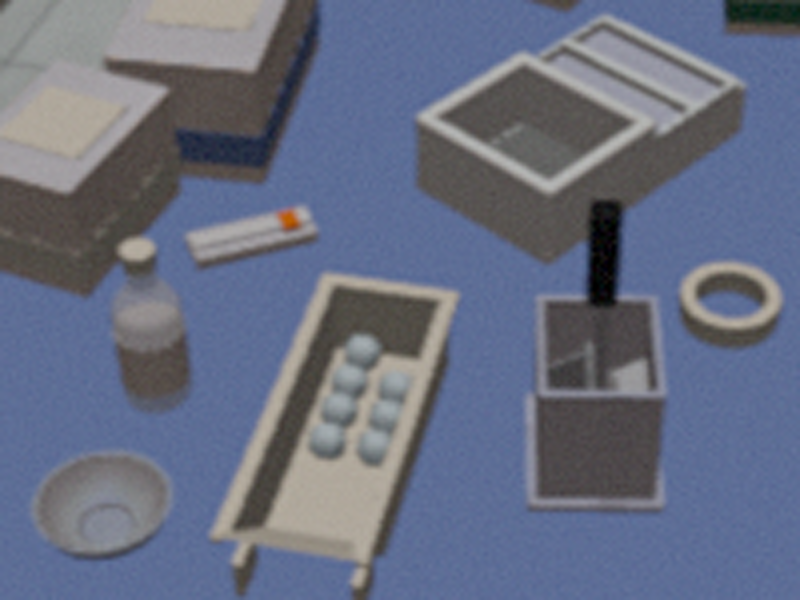

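View pics/scene0z.png

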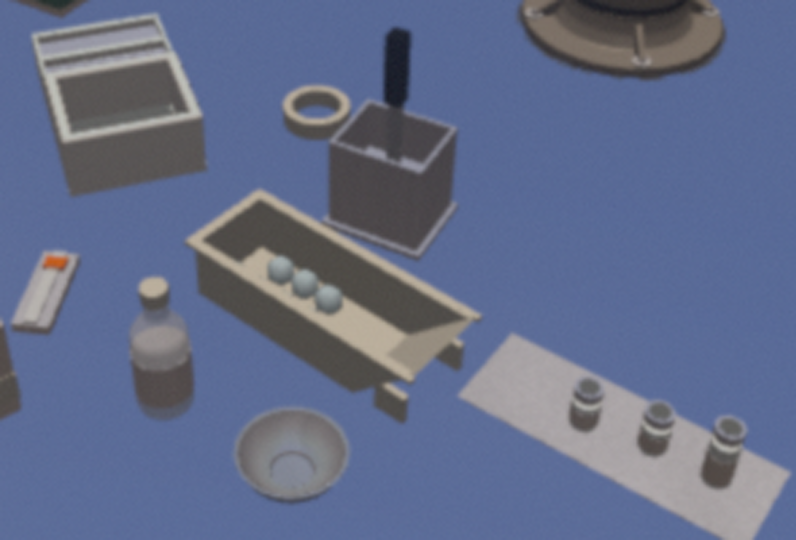

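The crops show 7 ice cubes (a column of 4 and a column of 3) near the tub's right end, and 3 vials: short at scene crop (588,385) and (658,410), tall at (729,428). The scoop's grip is at side crop (605,203)–(603,303). The holder's rim corners, tub rim corners and box rim are all readable.

```bash
cat > m.py <<'E'
from h import *
S=cal('side0');C=cal('scene0')
s=lambda x,y:(S,170+x/4,130+y/4); c=lambda x,y:(C,165+x/2.7,150+y/2.7)
np.set_printoptions(precision=4,suppress=True)
P={'tubRfar':(s(325,273),c(187,240)),'tubRnear':(s(460,292),c(260,190)),'tubLnear':(s(375,558),c(480,318)),'tubLfar':(s(212,535),c(412,380)),
'well1':(s(527,53),c(62,137)),'wellL_near':(s(548,193),c(203,122)),'wellFar':(s(418,118),c(62,140)),'decknear?':(s(745,83),c(160,15)),'deckfar':(s(605,15),c(33,35)),
'griptop':(s(606,203),c(398,30)),'gripbot':(s(603,303),c(397,103)),
'h1':(s(535,297),c(330,140)),'h2':(s(662,297),c(370,102)),'h3':(s(665,395),c(457,128)),'h4':(s(540,395),c(420,172))}
for k,(a,b) in P.items():
    X=tri([a,b]); print(k,X,'res',np.linalg.norm(proj(*[a[0],X])-a[1:]))
for z,pts in ((.064,[(325,273),(460,292),(375,558),(212,535)]),(.1,[(535,297),(662,297),(665,395),(540,395)]),(.07,[(418,118),(527,53),(660,125),(548,193)])):
    print(z,[onz(*s(*p),z)[:2] for p in pts])
for z,pts in ((.064,[(187,240),(260,190),(480,318),(412,380)]),(.1,[(330,140),(370,102),(457,128),(420,172)]),(.042,[(588,385),(658,410)]),(.06,[(729,427)])):
    print('c',z,[onz(*c(*p),z)[:2] for p in pts])
for p in [(362,350),(350,380),(339,408),(326,440),(395,386),(387,415),(375,447)]: print('ice',onz(*s(*p),.016)[:2])
for p in [(281,268),(305,283),(329,298)]: print('ice c',onz(*c(*p),.016)[:2])
for n,p in dict(gel=(155,390),dish=(104,520)).items(): print(n,onz(*s(*p),0.01)[:2])
for n,p,z in (('tape',(730,300),.022),('pouch',(252,235),.014)): print(n,onz(*s(*p),z)[:2])
E
python3 m.py
```

```text
tubRfar [ 0.6632 -0.0253  0.0631] res 0.2141029420150558
tubRnear [ 0.568  -0.0315  0.0607] res 0.04037950211555919
tubLnear [0.5547 0.2136 0.0576] res 1.062032790638135
tubLfar [0.6522 0.2239 0.0644] res 0.08911040086837062
well1 [ 0.5989 -0.3128  0.0316] res 10.28150729955948
wellL_near [ 0.5338 -0.1481  0.0634] res 0.6419553651076393
wellFar [ 0.6515 -0.2186  0.0643] res 0.640364318979809
decknear? [ 0.4189 -0.3467  0.0495] res 0.07902549138447734
deckfar [ 0.546  -0.4125  0.0521] res 0.17182562651572839
griptop [0.4586 0.0353 0.2128] res 0.40294517239815175
gripbot [0.4567 0.0363 0.1345] res 0.2985518030826097
h1 [0.5074 0.0013 0.1002] res 0.7918186843887376
h2 [ 0.4282 -0.0217  0.0945] res 0.412565402041786
h3 [0.4089 0.0707 0.0984] res 0.16742105099779866
h4 [0.4834 0.0887 0.0978] res 0.5118855245276605
0.064 [array([ 0.6627, -0.0234]), array([ 0.567, -0.028]), array([0.5528, 0.2157]), array([0.6523, 0.2238])]
0.1 [array([0.5073, 0.0042]), array([ 0.4274, -0.017 ]), array([0.4087, 0.0729]), array([0.483 , 0.0927])]
0.07 [array([ 0.6488, -0.2078]), array([ 0.5895, -0.3143]), array([ 0.4696, -0.2454]), array([ 0.5322, -0.1428])]
c 0.064 [array([ 0.6635, -0.0253]), array([ 0.5708, -0.0284]), array([0.5618, 0.22  ]), array([0.6518, 0.2234])]
c 0.1 [array([ 0.5055, -0.0016]), array([ 0.435 , -0.0152]), array([0.4102, 0.0714]), array([0.4846, 0.0888])]
c 0.042 [array([0.5431, 0.3159]), array([0.5271, 0.37  ])]
c 0.06 [array([0.5202, 0.4236])]
ice [ 0.6317 -0.004 ]
ice [0.6306 0.0271]
ice [0.6295 0.0552]
ice [0.6285 0.0863]
ice [0.599  0.0249]
ice [0.5961 0.0532]
ice [0.5951 0.0841]
ice c [0.5959 0.0228]
ice c [0.595  0.0523]
ice c [0.5941 0.0811]
gel [0.7598 0.0654]
dish [0.746 0.186]
tape [ 0.3916 -0.1155]
pouch [ 0.7507 -0.1065]
```

Call:
step_arm:
  increments:
    - [[1,-438,-538,-120,0,0,63],[1,-438,-538,-120,0,0,63],[1,-438,-538,-120,0,0,63],[1,-438,-538,-120,0,0,63],[1,-438,-538,-120,0,0,63],[1,-438,-538,-120,0,0,63],[1,-438,-538,-120,0,0,63],[1,-438,-538,-120,0,0,63],[1,-438,-538,-120,0,0,63],[1,-438,-538,-120,0,0,63]]

```text
t: 0.98
eef_pos: [0.3316, 0.2888, 0.3025]
tool_rot: [-0.0, 0.616, 0.788, -0.0]
contact_force: [0.9, 0.6, -0.1]
gripper_width: 1.004
grasp_force: 0.0
```

```bash
cat >> h.py <<'E'
from scipy.spatial.transform import Rotation as Ro
np.set_printoptions(precision=4,suppress=True)
def pose():
    o=bot.get_obs(); q=o['tool_rot']; return np.array(o['eef_pos']),Ro.from_quat([q[1],q[2],q[3],q[0]])
def down(az):  # tool pointing down, tool y at azimuth az (deg)
    a=np.radians(az); y=np.array([np.cos(a),np.sin(a),0]); z=np.array([0,0,-1.]); return Ro.from_matrix(np.c_[np.cross(y,z),y,z])
def rel(p0,R0,p1,R1):
    return np.r_[R0.inv().apply((np.asarray(p1)-p0)*1000),np.degrees((R0.inv()*R1).as_rotvec())]
def go(seq):   # chain of targets from the measured pose; each printed in the frame of the one before
    p,R=pose(); print('at',p,'t',bot.get_obs()['t'])
    for p1,R1 in seq:
        r=rel(p,R,p1,R1); print(np.round(r,1).tolist(),'rows>=%.0f'%max(np.linalg.norm(r[:3])/41,np.linalg.norm(r[3:])/7.1)); p,R=np.asarray(p1),R1
E
python3 -c "
from h import *
o=bot.get_obs();print(o['q'],o['contact_force'],o['gripper_width']); go([((.457,.036,.35),down(14))])"
```

```text
[-1.2173 -0.0074  0.3616  2.013   0.0024  1.1355 -0.6125] [ 0.9044  0.6465 -0.1162] 1.0038513743838162
at [0.3316 0.2888 0.3025] t 0.9833
[-275.6, 60.5, -47.6, -0.0, -0.0, -0.0] rows>=7
```

Call:
step_arm:
  increments:
    - [[1,-276,60,-48,0,0,0],[1,-276,60,-48,0,0,0],[1,-276,60,-48,0,0,0],[1,-276,60,-48,0,0,0],[1,-276,60,-48,0,0,0],[1,-276,60,-48,0,0,0],[1,-276,60,-48,0,0,0],[1,-276,60,-48,0,0,0],[1,-276,60,-48,0,0,0]]

```text
t: 1.73
eef_pos: [0.4581, 0.0362, 0.3506]
tool_rot: [0.0, 0.616, 0.788, 0.0]
contact_force: [-0.2, 1.5, -0.2]
gripper_width: 0.999
grasp_force: 0.0
```

```bash
python3 -c "
from h import *
c=shot('wrist','w1.png'); print(bot.get_obs()['q'],pose()[0], -c['R'].T@c['t'])
cv2.imwrite('pics/w1z.png',cv2.resize(cv2.imread('pics/w1.png'),None,fx=1.4,fy=1.4,interpolation=cv2.INTER_CUBIC))
for s in(1,-1):
  for z in(.213,.138): print(proj(c,(.457,.036,z)))
"
```

```text
[-0.9321 -0.0316  0.7124  1.9196  0.0214  1.2463  0.0211] [0.4574 0.0379 0.3502] [0.4387 0.1133 0.4938]Traceback (most recent call last):
  File "<string>", line 6, in <module>
    for z in(.213,.138): print(proj(c,(.457,.036,z)))
                               ~~~~^^^^^^^^^^^^^^^^^
  File "h.py", line 19, in proj
    p=c['K']@(c['R']@np.asarray(X,float)+c['t']); return p[:2]/p[2]
      ~^^^^^
KeyError: 'K'
```

View pics/w1z.png

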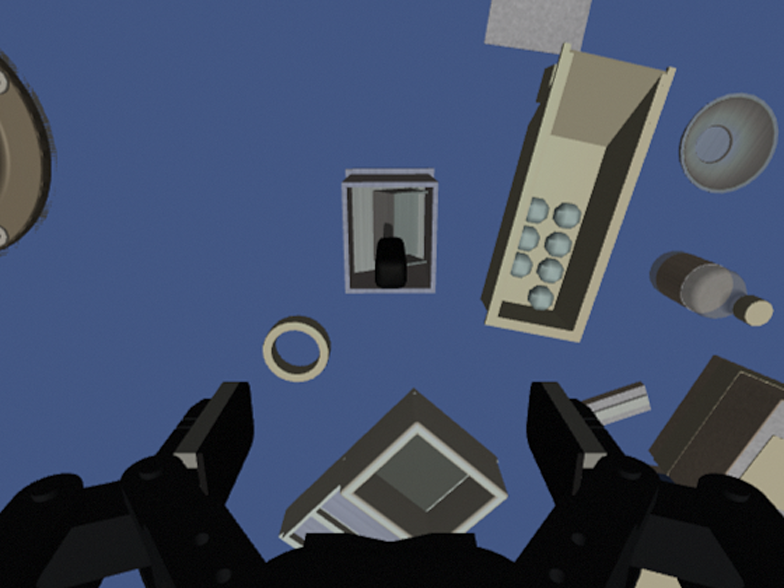

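The wrist view shows the scoop bowl in the holder with its rear wall on the left (zoom px 372–395) and its floor toward +x (395–425), so scoop x ≈ azimuth +14°. The grip triangulates to (0.458, 0.036), top at 0.213 m, which agrees with 178+35 mm.

```bash
sed -i "s/^def proj(c,X):/def fix(c):\n    c['K']=c['camera_matrix']; return c\ndef proj(c,X):/" h.py; python3 -c "
from h import *
w=cal('w1')
W=lambda x,y:(w,x/1.4,y/1.4)
print('rim',[onz(*W(*p),.1)[:2] for p in ((343,182),(438,181),(437,292),(345,292))])
print('well in',[onz(*W(*p),.07)[:2] for p in ((418,427),(344,496),(504,494))])
print('ice',[onz(*W(*p),.016)[:2] for p in ((536,210),(527,238),(521,264),(567,215),(558,243),(550,270),(540,297))])
print('tub',[onz(*W(*p),.064)[:2] for p in ((566,50),(672,72),(581,340),(487,322))])
print('tape',onz(*W(297,347),.022),'grip',proj(w,(.4578,.036,.213))*1.4,proj(w,(.4578,.036,.138))*1.4)
go([((.4578,.036,.159),down(14))])"
```

```text
rim [array([0.4107, 0.0711]), array([0.485 , 0.0904]), array([ 0.5098, -0.0005]), array([ 0.4323, -0.0198])]
well in [array([ 0.536 , -0.1545]), array([ 0.4806, -0.2577]), array([ 0.6483, -0.2132])]
ice [array([0.5975, 0.082 ]), array([0.598 , 0.0529]), array([0.601 , 0.0256]), array([0.6292, 0.0848]), array([0.6304, 0.0557]), array([0.6323, 0.0268]), array([ 0.6322, -0.0037])]
tub [array([0.5619, 0.2138]), array([0.6524, 0.2195]), array([ 0.6667, -0.0243]), array([ 0.5716, -0.0285])]
tape [ 0.3941 -0.1197  0.022 ] grip [389.003  274.3454] [389.0367 247.4602]
at [0.4574 0.0379 0.3502] t 1.7833
[-2.1, -0.1, 191.2, -0.0, -0.0, 0.2] rows>=5
```

Call:
step_arm:
  increments:
    - [[1,-2,0,40,0,0,0],[1,-2,0,80,0,0,0],[1,-2,0,115,0,0,0],[1,-2,0,145,0,0,0],[1,-2,0,170,0,0,0],[1,-2,0,185,0,0,0],[1,-2,0,191,0,0,0],[1,-2,0,191,0,0,0]]

```text
t: 2.45
eef_pos: [0.4566, 0.0373, 0.1579]
tool_rot: [-0.001, 0.613, 0.79, -0.002]
contact_force: [-0.5, 0.6, 0.9]
gripper_width: 1.0
grasp_force: 0.0
```

Call:
step_arm:
  increments:
    - [[-1,0,0,0,0,0,0],[-1,0,0,0,0,0,0],[-1,0,0,0,0,0,0],[-1,0,0,0,0,0,0],[-1,0,0,0,0,0,0],[-1,0,0,0,0,0,0],[-1,0,0,0,0,0,0],[-1,0,0,0,0,0,0]]
  force: 100

```text
t: 3.12
eef_pos: [0.4587, 0.0365, 0.1599]
tool_rot: [0.0, 0.614, 0.79, 0.001]
contact_force: [-0.2, -0.3, 6.2]
gripper_width: 0.223
grasp_force: 98.1
```

Call:
step_arm:
  increments:
    - [[-1,0,0,-10,0,0,0],[-1,0,0,-30,0,0,0],[-1,0,0,-60,0,0,0],[-1,0,0,-95,0,0,0],[-1,0,0,-130,0,0,0],[-1,0,0,-150,0,0,0],[-1,0,0,-150,0,0,0]]

```text
t: 3.7
eef_pos: [0.4603, 0.0362, 0.3138]
tool_rot: [0.002, 0.614, 0.789, 0.004]
contact_force: [1.3, 0.2, -0.3]
gripper_width: 0.219
grasp_force: 98.1
```

```bash
python3 -c "
from h import *
print(pose()[0],bot.get_obs()['contact_force'],bot.get_obs()['q'])
a=shot('side','s2.png');b=shot('scene','c2.png')
i=cv2.resize(a['image'][90:270,230:400],None,fx=3,fy=3,interpolation=2); j=cv2.resize(b['image'][90:270,240:330],None,fx=3,fy=3,interpolation=2)
cv2.imwrite('pics/z2.png',np.hstack([i,j])[:,:,::-1])"
```

```text
[0.4603 0.0362 0.3138] [ 1.2917  0.1998 -0.3119] [-0.9488  0.0048  0.7575  1.9768 -0.0061  1.1538  0.0598]
```

View pics/z2.png

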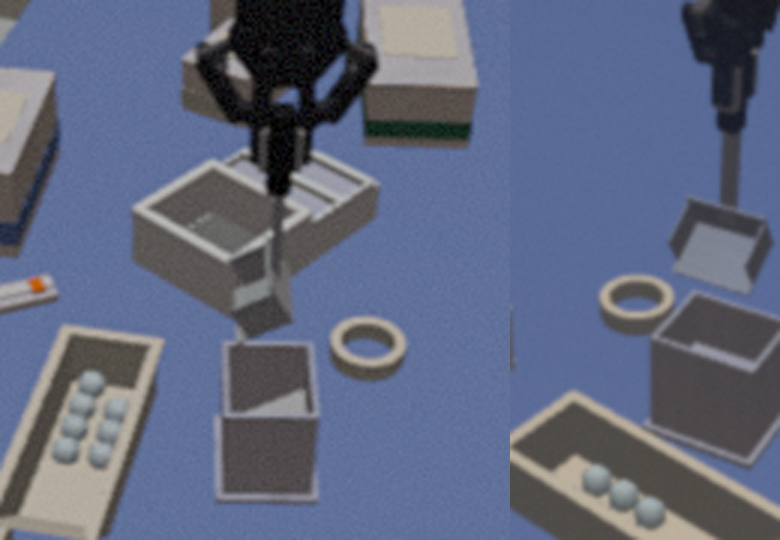

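The scoop is clear of the holder, held at its grip, with the open front towards +x; lip at about side-zoom (238,320) and scene-zoom (712,282). Check the lip position and plan the path to the tub.

```bash
cat >> h.py <<'E'
HZ=.0187  # scoop origin above TCP along -tool z
LIP=np.array([.027,0,-.165])
def scoop(lip,az,lean):
    """tool pose for lip point at lip, scoop x azimuth az, handle leaning back lean deg (floor pitch = 30-lean down)"""
    a=np.radians(az); Rs=Ro.from_euler('z',az,degrees=True)*Ro.from_euler('y',-lean,degrees=True)
    o=np.asarray(lip)-Rs.apply(LIP)
    M=Rs.as_matrix(); Rt=Ro.from_matrix(np.c_[M[:,1],M[:,0],-M[:,2]])
    return o-M[:,2]*HZ, Rt
def lipnow():
    p,R=pose(); M=R.as_matrix(); sx,sy,sz=M[:,1],M[:,0],-M[:,2]
    return p+sz*HZ+sx*LIP[0]+sz*LIP[2], np.degrees(np.arctan2(sx[1],sx[0])), np.degrees(np.arcsin(sx[2]))
# tub frame: origin, x axis azimuth
TUB=np.array([.6105,.0965]); TA=-87.3
def tub(x,y,z):
    a=np.radians(TA); return np.r_[TUB+x*np.array([np.cos(a),np.sin(a)])/1000+y*np.array([-np.sin(a),np.cos(a)])/1000,z/1000]
E
python3 -c "
from h import *
S=cal('s2');C=cal('c2')
print('pred',lipnow())
print('meas',tri([(S,230+238/3,90+320/3),(C,240+(712.5-510)/3,90+282.5/3)]))
print('pred px',proj(S,lipnow()[0]),proj(C,lipnow()[0]),(230+238/3,90+320/3),(240+(712.5-510)/3,90+282.5/3))
w=cal('w1')
T=TUB;a=np.radians(TA);ex=np.array([np.cos(a),np.sin(a)]);ey=np.array([-ex[1],ex[0]])
for q in [[0.6317,-0.004],[0.6306,0.0271],[.6295,.0552],[.6285,.0863],[.599,.0249],[.5961,.0532],[.5951,.0841],[.5975,.082],[.598,.0529],[.601,.0256],[.6292,.0848],[.6304,.0557],[.6323,.0268],[.6322,-.0037],[.6667,-.0243],[.5716,-.0285],[.5619,.2138],[.6524,.2195]]:
  d=np.array(q)-T; print(np.round([d@ex*1000,d@ey*1000],1),end=' ')
print()
go([scoop(tub(-75,0,150),-87.3,30)])
print(scoop(tub(-75,0,150),-87.3,30)[0])
"
```

```text
pred (array([0.4842, 0.0431, 0.1634]), np.float64(14.296840322540477), np.float64(0.0596567551003128))
meas [0.4848 0.0448 0.1648]
pred px [309.7814 196.4539] [307.1951 184.5224] (309.3333333333333, 196.66666666666669) (307.5, 184.16666666666669)
[101.4  16.4] [70.3 16.8] [42.1 17. ] [11.  17.5] [ 71.  -14.9] [ 42.6 -16.4] [ 11.7 -16. ] [ 13.9 -13.7] [ 43.  -14.5] [ 70.4 -12.8] [12.6 18.1] [41.7 18. ] [70.6 18.5] [101.1  17. ] [123.3  50.4] [123.  -44.7] [-119.5  -43. ] [-120.9   47.6] 
at [0.4579 0.0362 0.3097] t 3.8
[188.7, 197.2, 46.8, -21.6, -26.6, 99.0] rows>=15
[0.6024 0.2678 0.2632]
```

```bash
sed -i 's/TUB=np.array(\[.6105,.0965\])/TUB=np.array([.6122,.0966])/' h.py; python3 -c "
from h import *
go([scoop(tub(-2,0,120),-87.3,25)])"
```

```text
at [0.4579 0.0362 0.3097] t 3.8
[106.8, 182.1, 68.8, -18.0, -22.2, 99.8] rows>=15
```

Call:
step_arm:
  increments:
    - [[-1,60,90,-10,-6,-7,33],[-1,107,182,30,-18,-22,100],[-1,107,182,30,-18,-22,100],[-1,107,182,30,-18,-22,100],[-1,107,182,30,-18,-22,100],[-1,107,182,30,-18,-22,100],[-1,107,182,30,-18,-22,100],[-1,107,182,30,-18,-22,100],[-1,107,182,30,-18,-22,100],[-1,107,182,30,-18,-22,100]]

```text
t: 4.63
eef_pos: [0.6067, 0.1844, 0.2772]
tool_rot: [0.161, 0.943, 0.292, 0.002]
contact_force: [0.7, -0.2, -2.4]
gripper_width: 0.223
grasp_force: 98.7
```

```bash
python3 -c "
from h import *
print(bot.get_obs()['q']);print(lipnow())
go([scoop(tub(-2,0,120),-87.3,25)])"
```

```text
[-1.2072  0.5536  0.9668  1.6552 -0.1353  1.153  -1.2325]
(array([0.636 , 0.1191, 0.1467]), np.float64(-54.73439834017537), np.float64(17.786585925471638))
at [0.6067 0.1844 0.2772] t 4.6333
[4.6, -10.6, 34.1, -5.6, -6.6, 30.6] rows>=4
```

Call:
step_arm:
  increments:
    - [[-1,5,-11,34,-6,-7,31],[-1,5,-11,34,-6,-7,31],[-1,5,-11,34,-6,-7,31],[-1,5,-11,34,-6,-7,31],[-1,5,-11,34,-6,-7,31],[-1,5,-11,34,-6,-7,31],[-1,5,-11,34,-6,-7,31]]

```text
t: 5.22
eef_pos: [0.6089, 0.1856, 0.2415]
tool_rot: [0.22, 0.975, 0.023, 0.004]
contact_force: [-0.4, 0.3, -1.2]
gripper_width: 0.223
grasp_force: 98.7
```

```bash
python3 -c "
from h import *
print(bot.get_obs()['q'],bot.get_obs()['contact_force']);print(lipnow())
a=shot('side','s3.png');b=shot('scene','c3.png')
a['K']=a['camera_matrix'];b['K']=b['camera_matrix']
i=cv2.resize(a['image'][140:290,190:320],None,fx=4,fy=4,interpolation=2)[:540]; j=cv2.resize(b['image'][180:315,225:290],None,fx=4,fy=4,interpolation=2)
cv2.imwrite('pics/z3.png',np.hstack([i,j])[:,:,::-1])
print(proj(a,lipnow()[0]),proj(b,lipnow()[0]))
go([scoop(tub(-2,0,5.5),-87.3,25),scoop(tub(60,0,5.5),-87.3,25)])"
```

```text
[-1.2389  0.7661  1.0898  1.596  -0.2423  1.2467 -1.6911] [-0.3648  0.3004 -1.1847]
(array([0.6126, 0.0985, 0.121 ]), np.float64(-87.2710331985611), np.float64(25.417743191667892))
[253.7437 214.5458] [286.998 233.967]
at [0.609  0.1852 0.2426] t 5.3167
[-0.9, -49.2, 105.0, 0.3, 0.1, -0.0] rows>=3
[0.0, 56.2, 26.2, 0.0, 0.0, 0.0] rows>=2
```

View pics/z3.png

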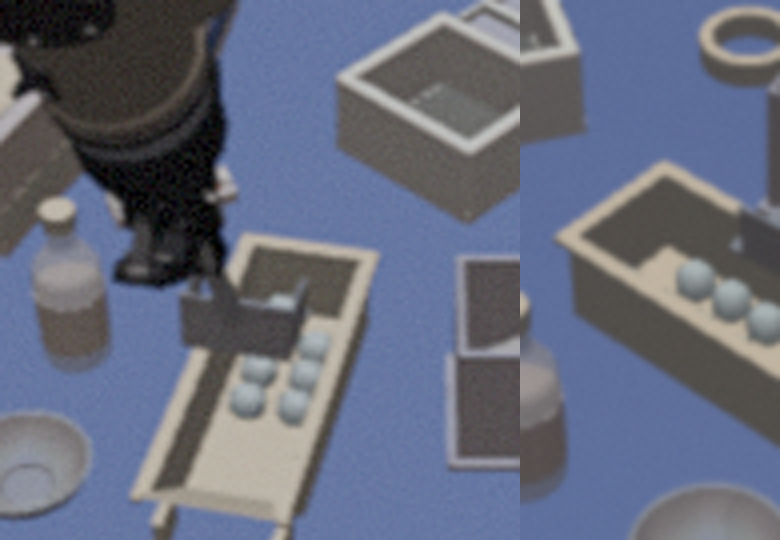

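The scoop hovers above the cubes, seen from behind (zoom 180–305, 280–355), centred on the tub's width. Descend left of the cubes.

Call:
step_arm:
  increments:
    - [[-1,-1,-13,27,0,0,0],[-1,-1,-25,53,0,0,0],[-1,-1,-35,75,0,0,0],[-1,-1,-42,90,0,0,0],[-1,-1,-46,98,0,0,0],[-1,-1,-48,103,0,0,0],[-1,-1,-49,105,0,0,0],[-1,-1,-49,105,0,0,0]]

```text
t: 5.98
eef_pos: [0.6089, 0.1853, 0.128]
tool_rot: [0.219, 0.976, 0.022, 0.005]
contact_force: [0.0, -0.3, -1.0]
gripper_width: 0.221
grasp_force: 98.8
```

```bash
python3 -c "
from h import *
print(bot.get_obs()['contact_force']);print(lipnow())
go([scoop(tub(65,0,5.5),-87.3,25)])"
```

```text
[ 0.03   -0.348  -1.0258]
(array([0.613 , 0.0986, 0.0072]), np.float64(-87.43915805634262), np.float64(25.262773316229843))
at [0.6089 0.1853 0.128 ] t 5.9833
[-0.8, 60.5, 30.0, 0.3, -0.0, -0.1] rows>=2
```

Call:
step_arm:
  increments:
    - [[-1,-1,-1,1,0,0,0],[-1,-1,-1,2,0,0,0],[-1,-1,-1,2,0,0,0]]

```text
t: 6.23
eef_pos: [0.6082, 0.1855, 0.1263]
tool_rot: [0.219, 0.976, 0.022, 0.006]
contact_force: [0.5, -1.0, 1.9]
gripper_width: 0.222
grasp_force: 99.1
```

Call:
step_arm:
  increments:
    - [[-1,0,0,1,0,0,0],[-1,0,-1,2,0,0,0],[-1,0,-1,2,0,0,0]]

```text
t: 6.48
eef_pos: [0.6091, 0.1847, 0.1255]
tool_rot: [0.22, 0.975, 0.022, 0.007]
contact_force: [-1.1, 2.0, 11.2]
gripper_width: 0.223
grasp_force: 100.4
```

```bash
python3 -c "
from h import *
print(bot.get_obs()['contact_force']);print(lipnow())
go([scoop(tub(65,0,4.5),-87.3,25)])"
```

```text
[-1.1467  1.9985 11.1817]
(array([0.6135, 0.0976, 0.005 ]), np.float64(-87.46478712015579), np.float64(25.4035438536034))
at [0.6091 0.1847 0.1255] t 6.4833
[-1.0, 60.4, 28.5, 0.4, -0.1, -0.1] rows>=2
```

Call:
step_arm:
  increments:
    - [[-1,0,4,0,0,0,0],[-1,0,7,1,0,0,0],[-1,0,10,3,0,0,0],[-1,0,13,4.5,0,0,0],[-1,0,16,6,0,0,0],[-1,0,19,7.3,0,0,0],[-1,0,22,8.7,0,0,0],[-1,0,25,10.1,0,0,0],[-1,0,28,11.5,0,0,0],[-1,0,31,13,0,0,0]]

```text
t: 7.32
eef_pos: [0.6103, 0.1514, 0.1259]
tool_rot: [0.219, 0.975, 0.022, 0.006]
contact_force: [0.2, 1.6, 9.3]
gripper_width: 0.22
grasp_force: 100.1
```

Call:
step_arm:
  increments:
    - [[-1,0,3,1.4,0,0,0],[-1,0,6,2.8,0,0,0],[-1,0,9,4.2,0,0,0],[-1,0,12,5.6,0,0,0],[-1,0,15,7,0,0,0],[-1,0,18,8.4,0,0,0],[-1,0,21,9.8,0,0,0],[-1,0,24,11.2,0,0,0],[-1,0,27,12.6,0,0,0],[-1,0,29,13.6,0,0,0]]

```text
t: 8.15
eef_pos: [0.6116, 0.1192, 0.1259]
tool_rot: [0.219, 0.975, 0.022, 0.006]
contact_force: [-0.4, 2.3, 8.9]
gripper_width: 0.22
grasp_force: 100.0
```

```bash
python3 -c "
from h import *
print(bot.get_obs()['contact_force']);print(lipnow())
a=shot('side','s4.png');b=shot('scene','c4.png');w=shot('wrist','w4.png')
i=cv2.resize(a['image'][170:270,200:300],None,fx=4,fy=4,interpolation=2); j=cv2.resize(b['image'][210:310,225:325],None,fx=4,fy=4,interpolation=2)
cv2.imwrite('pics/z4.png',np.hstack([i,j])[:,:,::-1])
go([scoop(tub(65,0,4.5),-87.3,25)])"
```

```text
[-0.4192  2.2949  8.8574]
(array([0.6159, 0.0323, 0.0052]), np.float64(-87.47020115199575), np.float64(25.326976104391083))
at [0.6116 0.1189 0.1258] t 8.3
[-0.4, 0.9, 0.6, 0.4, -0.1, -0.2] rows>=0
```

View pics/z4.png

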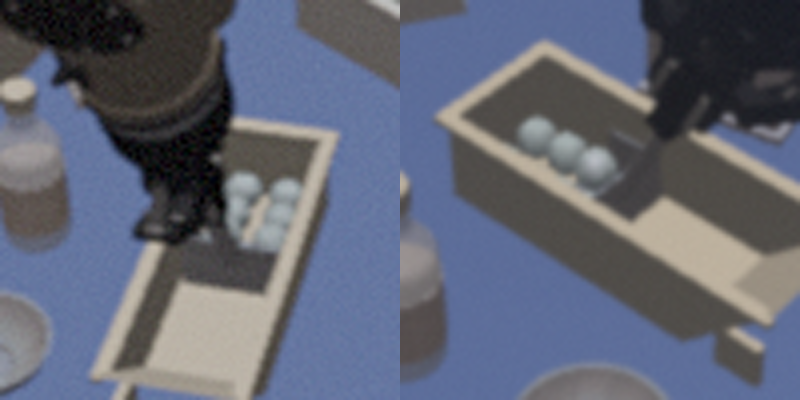

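Side/scene zooms show the near column compressed against the end wall with its last cube over the lip (scene zoom 597,168), as planned. Now lean back and lift.

```bash
python3 -c "
from h import *
go([scoop(tub(*p),-87.3,l) for p,l in [((66.5,0,4.8),25.2),((65,0,9),30),((61,0,17),36),((56,0,32),42),((54,0,70),45),((54,0,130),45)]])"
```

```text
at [0.6116 0.1189 0.1258] t 8.3
[-0.4, 1.8, 1.0, 0.2, -0.1, -0.2] rows>=0
[0.0, -11.7, -1.7, -4.8, -0.0, 0.0] rows>=1
[0.0, -14.6, -5.3, -6.0, 0.0, -0.0] rows>=1
[-0.0, -10.4, -11.5, -6.0, -0.0, 0.0] rows>=1
[-0.0, 16.3, -28.0, -3.0, 0.0, 0.0] rows>=1
[0.0, 42.4, -42.4, 0.0, 0.0, 0.0] rows>=1
```

Call:
step_arm:
  increments:
    - [[-1,0,1,0.5,0,0,0],[-1,0,2,1,0,0,0],[-1,0,2,1,0,0,0]]

```text
t: 8.55
eef_pos: [0.6119, 0.1184, 0.126]
tool_rot: [0.218, 0.976, 0.022, 0.006]
contact_force: [-1.2, 5.4, 12.0]
gripper_width: 0.219
grasp_force: 100.7
```

Call:
step_arm:
  increments:
    - [[-1,0,-4,-0.5,-1.6,0,0],[-1,0,-8,-1,-3.2,0,0],[-1,0,-11.7,-1.7,-4.8,0,0],[-1,0,-11.7,-1.7,-4.8,0,0]]

```text
t: 8.88
eef_pos: [0.6093, 0.1318, 0.1189]
tool_rot: [0.261, 0.965, 0.024, 0.005]
contact_force: [0.0, 0.5, -1.8]
gripper_width: 0.219
grasp_force: 98.7
```

Call:
step_arm:
  increments:
    - [[-1,0,-5,-1.7,-2,0,0],[-1,0,-10,-3.5,-4,0,0],[-1,0,-14.6,-5.3,-6,0,0],[-1,0,-14.6,-5.3,-6,0,0]]

```text
t: 9.22
eef_pos: [0.6089, 0.1472, 0.1159]
tool_rot: [0.311, 0.95, 0.024, 0.007]
contact_force: [-0.6, 0.5, -3.0]
gripper_width: 0.222
grasp_force: 98.7
```

Call:
step_arm:
  increments:
    - [[-1,0,-5,-5,-3,0,0],[-1,0,-10.4,-11.5,-6,0,0],[-1,0,-10.4,-11.5,-6,0,0]]

```text
t: 9.47
eef_pos: [0.6086, 0.1629, 0.1193]
tool_rot: [0.359, 0.933, 0.024, 0.008]
contact_force: [-0.3, 0.6, -2.7]
gripper_width: 0.22
grasp_force: 98.8
```

Call:
step_arm:
  increments:
    - [[-1,0,5,-9,-1,0,0],[-1,0,10,-18,-2,0,0],[-1,0,16,-28,-3,0,0],[-1,0,28,-41,-3,0,0],[-1,0,43,-55,-3,0,0],[-1,0,59,-70,-3,0,0],[-1,0,59,-70,-3,0,0]]

```text
t: 10.05
eef_pos: [0.6107, 0.1606, 0.2202]
tool_rot: [0.382, 0.924, 0.018, 0.012]
contact_force: [1.1, -0.8, -0.6]
gripper_width: 0.219
grasp_force: 98.8
```

```bash
python3 -c "
from h import *
print(bot.get_obs()['contact_force'],bot.get_obs()['q']);print(lipnow())
a=shot('side','s5.png');b=shot('scene','c5.png')
i=cv2.resize(a['image'][150:270,200:310],None,fx=3.6,fy=3.6,interpolation=2)[:430]; j=cv2.resize(b['image'][190:310,225:325],None,fx=3.6,fy=3.6,interpolation=2)[:430]
cv2.imwrite('pics/z5.png',np.hstack([i,j])[:,:,::-1])"
```

```text
[ 1.1024 -0.7601 -0.63  ] [-1.3088  0.9855  1.1643  1.5844 -0.1198  1.2672 -1.7693]
(array([0.6166, 0.0382, 0.1358]), np.float64(-87.98939430387303), np.float64(44.98968439231189))
```

View pics/z5.png

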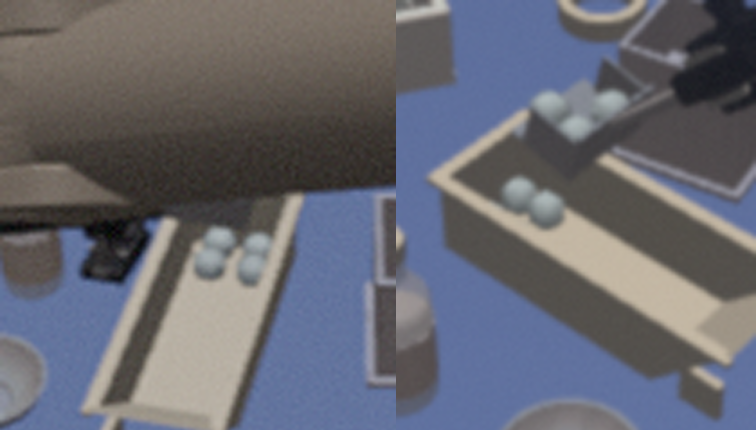

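The zoom shows three cubes in the raised scoop and four left in the tub (2×2 near the end wall). Carry to the well.

```bash
cat >> h.py <<'E'
BA=-29.; BC=np.array([.561,-.234])  # box x azimuth, well centre
def box(x,y,z):
    a=np.radians(BA); ex=np.array([np.cos(a),np.sin(a)]); ey=np.array([-ex[1],ex[0]])
    return np.r_[BC+(x*ex+y*ey)/1000,z/1000]
E
python3 -c "
from h import *
go([scoop(box(0,0,130),-119,45),scoop(box(0,0,100),-119,45),scoop(box(0,-5,70),-119,30),scoop(box(0,-10,48),-119,12),scoop(box(0,-15,45),-119,-8)])"
```

```text
at [0.6091 0.1619 0.2151] t 10.15
[-1.3, 204.0, 204.6, -0.1, -22.4, 22.2] rows>=7
[0.0, -21.2, 21.2, 0.0, 0.0, 0.0] rows>=1
[-0.0, 21.1, 22.7, 15.0, -0.0, 0.0] rows>=2
[0.0, 39.9, 20.4, 18.0, 0.0, -0.0] rows>=3
[-0.0, 55.9, 3.6, 20.0, 0.0, 0.0] rows>=3
```

Call:
step_arm:
  increments:
    - [[-1,0,8,8,0,-0.9,0.9],[-1,0,24,24,0,-2.7,2.7],[-1,0,47,47,0,-5.2,5.1],[-1,0,73,73,0,-8,8],[-1,-1,101,101,0,-11.2,11.1],[-1,-1,129,129,0,-14.3,14.2],[-1,-1,157,157,0,-17.3,17.1],[-1,-1,180,180,0,-19.7,19.5],[-1,-1,196,196,0,-21.5,21.3],[-1,-1,204,204,0,-22.4,22.2]]

```text
t: 10.98
eef_pos: [0.6183, -0.1314, 0.2133]
tool_rot: [0.372, 0.893, -0.235, -0.099]
contact_force: [-1.0, -0.1, -1.0]
gripper_width: 0.221
grasp_force: 98.7
```

Call:
step_arm:
  increments:
    - [[-1,0,0,0,0,0,0],[-1,0,0,0,0,0,0]]

```text
t: 11.15
eef_pos: [0.6202, -0.126, 0.2126]
tool_rot: [0.371, 0.894, -0.231, -0.097]
contact_force: [-0.2, 0.8, -1.9]
gripper_width: 0.222
grasp_force: 98.7
```

```bash
python3 -c "
from h import *
print(bot.get_obs()['q']);print(lipnow())
a=shot('side','s6.png');b=shot('scene','c6.png')
i=cv2.resize(a['image'][100:220,220:370],None,fx=3,fy=3,interpolation=2); j=cv2.resize(b['image'][130:250,150:260],None,fx=3,fy=3,interpolation=2)
cv2.imwrite('pics/z6.png',np.hstack([i,j])[:,:,::-1])
for X in (lipnow()[0],box(0,0,70)):
  for c,u,v,o in((a,220,100,0),(b,150,130,450)):
    c['K']=c['camera_matrix']; p=proj(c,X); print((p-[u,v])*3+[o,0])
go([scoop(box(0,0,100),-119,45),scoop(box(0,-5,70),-119,30),scoop(box(0,-10,48),-119,12),scoop(box(0,-15,45),-119,-8)])"
```

```text
[-0.8147  1.0457  1.1929  1.5288 -0.1893  1.3498 -1.776 ]
(array([ 0.5605, -0.2332,  0.1285]), np.float64(-118.8827668426655), np.float64(45.110303433950214))
[253.7281 130.0154]
[628.9537 109.6568]
[253.8519 176.6844]
[633.6091 162.0649]
at [ 0.621  -0.1236  0.2125] t 11.25
[1.1, -17.7, 22.0, 0.1, -0.0, 0.3] rows>=1
[-0.0, 21.1, 22.7, 15.0, -0.0, 0.0] rows>=2
[0.0, 39.9, 20.4, 18.0, 0.0, -0.0] rows>=3
[-0.0, 55.9, 3.6, 20.0, 0.0, 0.0] rows>=3
```

View pics/z6.png

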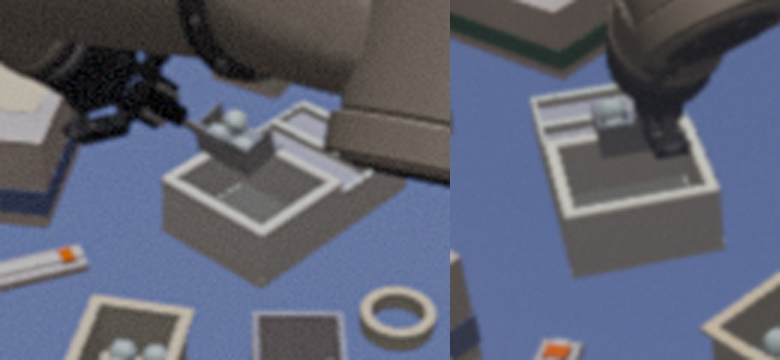

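Three cubes ride in the scoop above the well, and the computed well centre (side zoom 254,177) matches the rim. Tip them in.

```bash
python3 -c "
from h import *
go([scoop(box(0,-10,85),-119,30),scoop(box(0,-10,48),-119,20),scoop(box(0,-12,42),-119,0),scoop(box(0,-12,42),-119,-10),scoop(box(0,-8,110),-119,0)])"
```

```text
at [ 0.621  -0.1236  0.2125] t 11.25
[0.9, 17.5, 37.7, 15.1, -0.0, 0.3] rows>=2
[0.0, 7.3, 29.6, 10.0, -0.0, -0.0] rows>=1
[-0.0, 51.5, 5.9, 20.0, 0.0, 0.0] rows>=3
[-0.0, 25.8, -2.5, 10.0, 0.0, -0.0] rows>=1
[-0.0, -40.7, -59.4, -10.0, -0.0, 0.0] rows>=2
```

Call:
step_arm:
  increments:
    - [[-1,0,6,12,5,0,0],[-1,0.5,12,25,10,0,0],[-1,1,17.5,37.7,15,0,0],[-1,1,17.5,37.7,15,0,0]]

```text
t: 11.58
eef_pos: [0.5991, -0.1645, 0.2017]
tool_rot: [0.25, 0.935, -0.245, -0.065]
contact_force: [-1.4, -1.6, -0.9]
gripper_width: 0.222
grasp_force: 99.0
```

Call:
step_arm:
  increments:
    - [[-1,0,2.5,10,3.3,0,0],[-1,0,5,20,6.7,0,0],[-1,0,7.3,29.6,10,0,0],[-1,0,7.3,29.6,10,0,0]]

```text
t: 11.92
eef_pos: [0.5898, -0.1807, 0.1779]
tool_rot: [0.168, 0.953, -0.248, -0.045]
contact_force: [-0.8, -1.2, -1.1]
gripper_width: 0.22
grasp_force: 99.1
```

Call:
step_arm:
  increments:
    - [[-1,0,10,1,4,0,0],[-1,0,20,2,8,0,0],[-1,0,31,4,12,0,0],[-1,0,41,5,16,0,0],[-1,0,51.5,6,20,0,0],[-1,0,51.5,6,20,0,0],[-1,0,51.5,6,20,0,0]]

```text
t: 12.5
eef_pos: [0.5676, -0.2236, 0.19]
tool_rot: [0.001, 0.968, -0.251, -0.001]
contact_force: [0.6, 0.8, -1.0]
gripper_width: 0.221
grasp_force: 99.1
```

Call:
step_arm:
  increments:
    - [[-1,0,13,-1,5,0,0],[-1,0,26,-2.5,10,0,0],[-1,0,26,-2.5,10,0,0],[-1,0,26,-2.5,10,0,0]]

```text
t: 12.83
eef_pos: [0.5546, -0.2468, 0.1917]
tool_rot: [-0.083, 0.964, -0.25, 0.02]
contact_force: [0.7, 0.8, -2.2]
gripper_width: 0.22
grasp_force: 99.2
```

Call:
step_arm:
  increments:
    - [[-1,0,-10,-15,-2.5,0,0],[-1,0,-20,-30,-5,0,0],[-1,0,-30,-45,-7.5,0,0],[-1,0,-40.7,-59.4,-10,0,0],[-1,0,-40.7,-59.4,-10,0,0]]

```text
t: 13.25
eef_pos: [0.5753, -0.2133, 0.2591]
tool_rot: [0.002, 0.97, -0.244, 0.0]
contact_force: [1.6, 1.6, -2.1]
gripper_width: 0.223
grasp_force: 99.3
```

```bash
python3 -c "
from h import *
print(bot.get_obs()['q'],bot.get_obs()['contact_force']);print(lipnow())
a=shot('side','s7.png');b=shot('scene','c7.png')
i=cv2.resize(a['image'][100:250,220:360],None,fx=3,fy=3,interpolation=2); j=cv2.resize(b['image'][130:280,150:290],None,fx=3,fy=3,interpolation=2)
cv2.imwrite('pics/z7.png',np.hstack([i,j])[:,:,::-1])
go([scoop(tub(45,0,130),-87.3,25)])"
```

```text
[-0.4541  0.5159  1.0102  1.7245 -0.4677  1.1653 -1.377 ] [ 1.6383  1.6037 -2.0516]
(array([ 0.5624, -0.2377,  0.1129]), np.float64(-118.28465779430708), np.float64(0.21939292777428904))
at [ 0.5714 -0.2164  0.2566] t 13.35
[-135.5, -329.6, 4.8, -24.3, 7.0, -30.8] rows>=9
```

View pics/z7.png

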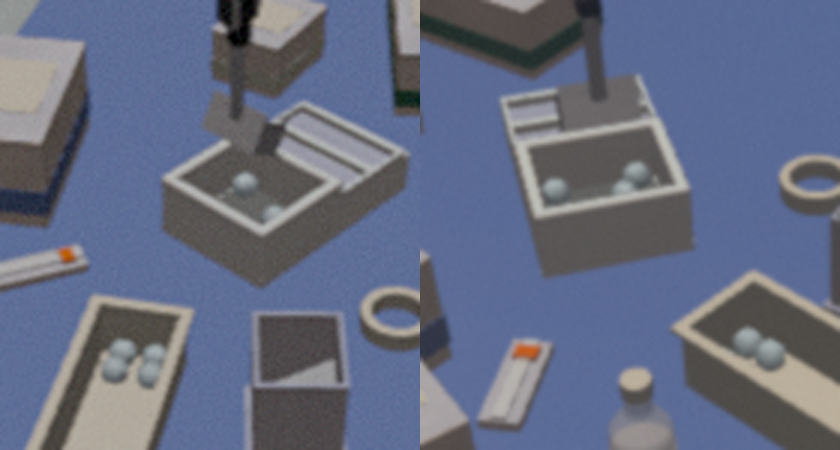

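Three cubes lie in the well (scene zoom 555,190; 637,173; 625,188), the scoop is empty, and four cubes remain in the tub.

```bash
cat >> h.py <<'E'
def intub(X):
    a=np.radians(TA); ex=np.array([np.cos(a),np.sin(a)]); ey=np.array([-ex[1],ex[0]]); d=np.asarray(X)[:2]-TUB
    return np.round([d@ex*1000,d@ey*1000,(X[2]*1000 if len(X)>2 else 0)],1)
E
python3 -c "
from h import *
S=cal('s7');C=cal('c7')
for p in ((123,350),(115,369),(155,354),(150,373)): print(intub(onz(S,220+p[0]/3,100+p[1]/3,.016)))
for p in ((747,341),(770,354)): print('c',intub(onz(C,150+(p[0]-420)/3,130+p[1]/3,.016)))
go([scoop(tub(40,0,120),-87.3,25)])"
```

```text
[105.   14.3  16. ]
[78.5 14.9 16. ]
[106.  -16.3  16. ]
[ 80.1 -17.9  16. ]
c [105.7 -18.4  16. ]
c [ 80.5 -19.2  16. ]
at [ 0.5714 -0.2164  0.2566] t 13.35
[-138.1, -333.9, 14.8, -24.3, 7.0, -30.8] rows>=9
```

Call:
step_arm:
  increments:
    - [[-1,-10,-30,-5,-2,0.6,-3],[-1,-138,-334,15,-24.3,7,-30.8],[-1,-138,-334,15,-24.3,7,-30.8],[-1,-138,-334,15,-24.3,7,-30.8],[-1,-138,-334,15,-24.3,7,-30.8],[-1,-138,-334,15,-24.3,7,-30.8],[-1,-138,-334,15,-24.3,7,-30.8],[-1,-138,-334,15,-24.3,7,-30.8],[-1,-138,-334,15,-24.3,7,-30.8],[-1,-138,-334,15,-24.3,7,-30.8]]

```text
t: 14.18
eef_pos: [0.6108, 0.1508, 0.2379]
tool_rot: [0.215, 0.976, 0.027, 0.005]
contact_force: [0.9, 2.0, -1.5]
gripper_width: 0.222
grasp_force: 99.2
```

Call:
step_arm:
  increments:
    - [[-1,0,0,0,0,0,0],[-1,0,0,0,0,0,0],[-1,0,0,0,0,0,0]]

```text
t: 14.43
eef_pos: [0.6102, 0.1368, 0.2417]
tool_rot: [0.217, 0.976, 0.019, 0.004]
contact_force: [0.5, -0.0, -1.3]
gripper_width: 0.219
grasp_force: 99.2
```

```bash
python3 -c "
from h import *
l=lipnow();print(l,intub(l[0]))
go([scoop(tub(38,0,25),-87.3,25),scoop(tub(38,0,7),-87.3,25)])"
```

```text
(array([0.6135, 0.0504, 0.1206]), np.float64(-87.82457250903892), np.float64(25.076231024806944)) [ 46.2  -0.9 120.6]
at [0.6102 0.1368 0.2417] t 14.4333
[0.0, -47.7, 83.1, 0.1, 0.2, -0.5] rows>=2
[-0.0, -7.6, 16.3, 0.0, 0.0, 0.0] rows>=0
```

Call:
step_arm:
  increments:
    - [[-1,0,-12,20,0,0,0],[-1,0,-24,41,0,0,0],[-1,0,-36,62,0,0,0],[-1,0,-45,77,0,0,-0.4],[-1,0,-48,83,0,0,-0.4],[-1,0,-48,83,0,0,-0.4],[-1,0,-48,83,0,0,-0.4]]

```text
t: 15.02
eef_pos: [0.6108, 0.1464, 0.1473]
tool_rot: [0.217, 0.976, 0.023, 0.004]
contact_force: [0.3, -0.8, -1.1]
gripper_width: 0.217
grasp_force: 99.4
```

```bash
python3 -c "
from h import *
l=lipnow();print(l,intub(l[0]))
go([scoop(tub(38,0,5.5),-87.3,25),scoop(tub(112,0,5.5),-87.3,25)])"
```

```text
(array([0.6146, 0.0601, 0.0262]), np.float64(-87.33599476833461), np.float64(25.050926606909158)) [36.6  0.7 26.2]
at [0.6108 0.1464 0.1473] t 15.0167
[-0.9, -7.4, 19.3, 0.1, 0.1, -0.0] rows>=1
[-0.0, 67.1, 31.3, 0.0, 0.0, 0.0] rows>=2
```

Call:
step_arm:
  increments:
    - [[-1,0,-4,8,0,0,0],[-1,-1,-7,15,0,0,0],[-1,-1,-8,19.5,0,0,0],[-1,-1,-8,19.5,0,0,0],[-1,-1,-8,19.5,0,0,0]]

```text
t: 15.43
eef_pos: [0.6102, 0.1457, 0.1263]
tool_rot: [0.217, 0.976, 0.023, 0.005]
contact_force: [0.1, -0.8, 4.6]
gripper_width: 0.223
grasp_force: 99.7
```

Call:
step_arm:
  increments:
    - [[-1,0,4,1.9,0,0,0],[-1,0,8,3.7,0,0,0],[-1,0,12,5.6,0,0,0],[-1,0,16,7.5,0,0,0],[-1,0,20,9.3,0,0,0],[-1,0,24,11.2,0,0,0],[-1,0,28,13,0,0,0],[-1,0,32,14.9,0,0,0],[-1,0,35,16.3,0,0,0],[-1,0,38,17.7,0,0,0]]

```text
t: 16.27
eef_pos: [0.6126, 0.1048, 0.1265]
tool_rot: [0.217, 0.976, 0.024, 0.005]
contact_force: [0.1, 1.9, 6.4]
gripper_width: 0.219
grasp_force: 100.3
```

Call:
step_arm:
  increments:
    - [[-1,0,3,1.4,0,0,0],[-1,0,6,2.8,0,0,0],[-1,0,9,4.2,0,0,0],[-1,0,12,5.6,0,0,0],[-1,0,15,7,0,0,0],[-1,0,18,8.4,0,0,0],[-1,0,20,9.3,0,0,0],[-1,0,22,10.3,0,0,0],[-1,0,24,11.2,0,0,0],[-1,0,26,12.1,0,0,0]]

```text
t: 17.1
eef_pos: [0.614, 0.0763, 0.1265]
tool_rot: [0.217, 0.976, 0.024, 0.005]
contact_force: [-0.2, 1.4, 5.9]
gripper_width: 0.222
grasp_force: 100.2
```

```bash
python3 -c "
from h import *
l=lipnow();print(l,intub(l[0]),bot.get_obs()['contact_force'])
go([scoop(tub(113,0,5),-87.3,25)])"
```

```text
(array([ 0.6183, -0.0099,  0.0053]), np.float64(-87.20944730498015), np.float64(25.02619746219127)) [106.7   1.    5.3] [-0.2357  1.3959  5.9417]
at [0.614  0.0763 0.1265] t 17.1
[-0.9, 5.6, 2.9, 0.0, -0.1, 0.1] rows>=0
```

Call:
step_arm:
  increments:
    - [[-1,0,1.8,0.9,0,0,0],[-1,0,3.6,1.7,0,0,0],[-1,0,5.4,2.5,0,0,0],[-1,0,6.3,2.9,0,0,0],[-1,0,6.3,2.9,0,0,0]]

```text
t: 17.52
eef_pos: [0.6144, 0.0702, 0.1266]
tool_rot: [0.216, 0.976, 0.024, 0.006]
contact_force: [-0.6, 3.0, 7.3]
gripper_width: 0.221
grasp_force: 100.5
```

```bash
python3 -c "
from h import *
l=lipnow();print(l,intub(l[0]),bot.get_obs()['contact_force'])
"
```

```text
(array([ 0.6187, -0.0159,  0.0054]), np.float64(-87.21030894158461), np.float64(24.961135902935396)) [112.7   1.2   5.4] [-0.6453  3.0321  7.2726]
```

Call:
step_arm:
  increments:
    - [[-1,0,1,0.4,0,0,0],[-1,0,2,0.8,0,0,0],[-1,0,2,0.8,0,0,0]]

```text
t: 17.77
eef_pos: [0.6148, 0.0697, 0.1268]
tool_rot: [0.215, 0.976, 0.024, 0.006]
contact_force: [-1.8, 8.3, 11.4]
gripper_width: 0.217
grasp_force: 101.4
```

Call:
step_arm:
  increments:
    - [[-1,0,-3,-0.4,-1.2,0,0],[-1,0,-6,-0.8,-2.4,0,0],[-1,0,-9,-1.2,-3.6,0,0],[-1,0,-12,-1.7,-4.8,0,0],[-1,0,-12,-1.7,-4.8,0,0]]

```text
t: 18.18
eef_pos: [0.6122, 0.0807, 0.1205]
tool_rot: [0.258, 0.966, 0.025, 0.005]
contact_force: [0.6, 0.8, -2.9]
gripper_width: 0.222
grasp_force: 99.1
```

Call:
step_arm:
  increments:
    - [[-1,0,-5,-1.7,-2,0,0],[-1,0,-10,-3.5,-4,0,0],[-1,0,-14.6,-5.3,-6,0,0],[-1,0,-14.6,-5.3,-6,0,0]]

```text
t: 18.52
eef_pos: [0.6118, 0.0968, 0.1175]
tool_rot: [0.308, 0.951, 0.025, 0.006]
contact_force: [0.5, 0.6, -2.6]
gripper_width: 0.221
grasp_force: 99.2
```

Call:
step_arm:
  increments:
    - [[-1,0,-5,-5,-3,0,0],[-1,0,-10.4,-11.5,-6,0,0],[-1,0,-10.4,-11.5,-6,0,0]]

```text
t: 18.77
eef_pos: [0.6114, 0.1126, 0.1208]
tool_rot: [0.357, 0.934, 0.025, 0.008]
contact_force: [-1.2, 1.5, -2.9]
gripper_width: 0.221
grasp_force: 99.3
```

Call:
step_arm:
  increments:
    - [[-1,0,5,-9,-1,0,0],[-1,0,10,-18,-2,0,0],[-1,0,16,-28,-3,0,0],[-1,0,28,-41,-3,0,0],[-1,0,43,-55,-3,0,0],[-1,0,59,-70,-3,0,0],[-1,0,59,-70,-3,0,0]]

```text
t: 19.35
eef_pos: [0.6134, 0.1097, 0.221]
tool_rot: [0.38, 0.925, 0.02, 0.011]
contact_force: [-0.1, -1.2, -0.5]
gripper_width: 0.219
grasp_force: 99.3
```

```bash
python3 -c "
from h import *
print(bot.get_obs()['contact_force']);l=lipnow();print(l,intub(l[0]))
a=shot('side','s8.png');b=shot('scene','c8.png')
i=cv2.resize(a['image'][130:260,200:320],None,fx=3.3,fy=3.3,interpolation=2); j=cv2.resize(b['image'][170:300,205:325],None,fx=3.3,fy=3.3,interpolation=2)
cv2.imwrite('pics/z8.png',np.hstack([i,j])[:,:,::-1])
go([scoop(box(0,0,130),-119,45)])"
```

```text
[-0.0986 -1.2207 -0.4968]
(array([ 0.6195, -0.0123,  0.1361]), np.float64(-87.69612655325129), np.float64(44.73996587307124)) [109.1   2.1 136.1]
at [0.6118 0.1111 0.2162] t 19.45
[-2.5, 168.0, 168.7, -0.3, -22.4, 22.4] rows>=6
```

View pics/z8.png

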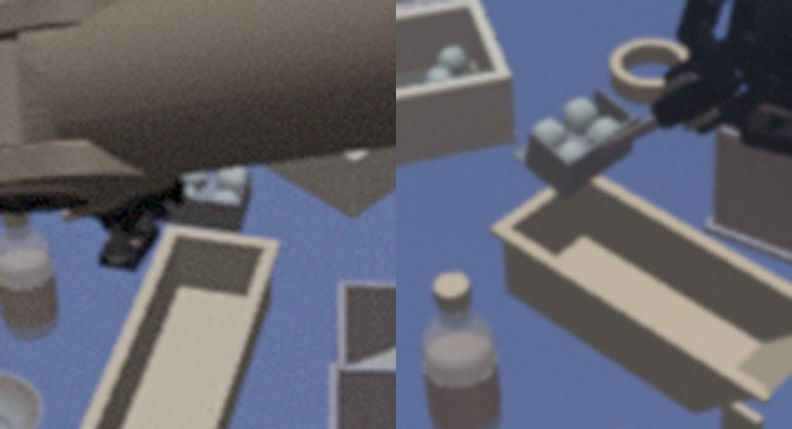

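All four remaining cubes are in the scoop (zoom 545–605, 110–150) and the tub is empty. Carry to the well and dump slightly higher.

Call:
step_arm:
  increments:
    - [[-1,0,7,7,0,-0.9,0.9],[-1,0,20,20,0,-2.7,2.7],[-1,-1,39,39,0,-5.2,5.2],[-1,-1,60,60,0,-8,8],[-1,-1,84,84,0,-11.2,11.2],[-1,-2,108,108,0,-14.3,14.3],[-1,-2,129,130,0,-17.3,17.3],[-1,-2,148,148,0,-19.7,19.7],[-1,-2,161,162,0,-21.5,21.5],[-1,-2,168,169,0,-22.4,22.4]]

```text
t: 20.28
eef_pos: [0.619, -0.131, 0.2123]
tool_rot: [0.37, 0.894, -0.234, -0.099]
contact_force: [-0.1, -1.3, -2.0]
gripper_width: 0.226
grasp_force: 99.2
```

Call:
step_arm:
  increments:
    - [[-1,0,0,0,0,0,0],[-1,0,0,0,0,0,0],[-1,0,0,0,0,0,0]]

```text
t: 20.53
eef_pos: [0.6211, -0.1243, 0.2119]
tool_rot: [0.369, 0.896, -0.229, -0.097]
contact_force: [0.3, -0.3, -1.9]
gripper_width: 0.221
grasp_force: 99.2
```

```bash
python3 -c "
from h import *
print(lipnow())
go([scoop(box(0,-10,88),-119,30),scoop(box(0,-10,58),-119,20),scoop(box(0,-12,50),-119,0),scoop(box(0,-12,50),-119,-15),scoop(box(0,-8,120),-119,0)])"
```

```text
(array([ 0.5619, -0.2314,  0.1273]), np.float64(-118.51534294874752), np.float64(44.87138694481429))
at [ 0.6211 -0.1243  0.2119] t 20.5333
[0.5, 19.8, 34.8, 14.9, 0.1, 0.3] rows>=2
[0.0, 10.8, 23.5, 10.0, -0.0, -0.0] rows>=1
[-0.0, 50.8, 7.8, 20.0, 0.0, 0.0] rows>=3
[0.0, 38.8, -2.0, 15.0, -0.0, -0.0] rows>=2
[-0.0, -58.9, -54.6, -15.0, 0.0, 0.0] rows>=2
```

Call:
step_arm:
  increments:
    - [[-1,0,6,11,5,0,0],[-1,0,13,23,10,0,0],[-1,0,19.8,34.8,15,0,0.3],[-1,0,19.8,34.8,15,0,0.3]]

```text
t: 20.87
eef_pos: [0.5987, -0.1643, 0.2049]
tool_rot: [0.248, 0.935, -0.247, -0.064]
contact_force: [-0.3, -2.2, -1.0]
gripper_width: 0.221
grasp_force: 99.4
```

Call:
step_arm:
  increments:
    - [[-1,0,3.6,8,3.3,0,0],[-1,0,7.2,16,6.7,0,0],[-1,0,10.8,23.5,10,0,0],[-1,0,10.8,23.5,10,0,0]]

```text
t: 21.2
eef_pos: [0.5895, -0.1805, 0.1882]
tool_rot: [0.167, 0.953, -0.25, -0.044]
contact_force: [-1.2, -0.2, -1.0]
gripper_width: 0.223
grasp_force: 99.5
```

Call:
step_arm:
  increments:
    - [[-1,0,10,1,4,0,0],[-1,0,20,3,8,0,0],[-1,0,30,4.5,12,0,0],[-1,0,41,6,16,0,0],[-1,0,51,7.8,20,0,0],[-1,0,51,7.8,20,0,0],[-1,0,51,7.8,20,0,0]]

```text
t: 21.78
eef_pos: [0.5668, -0.2231, 0.1976]
tool_rot: [-0.0, 0.968, -0.252, -0.0]
contact_force: [0.2, 0.1, -2.2]
gripper_width: 0.22
grasp_force: 99.5
```

Call:
step_arm:
  increments:
    - [[-1,0,13,-1,5,0,0],[-1,0,26,-1.5,10,0,0],[-1,0,38.8,-2,15,0,0],[-1,0,38.8,-2,15,0,0],[-1,0,38.8,-2,15,0,0]]

```text
t: 22.2
eef_pos: [0.5475, -0.2576, 0.1985]
tool_rot: [-0.126, 0.959, -0.251, 0.032]
contact_force: [0.0, 0.4, -1.6]
gripper_width: 0.218
grasp_force: 99.5
```

Call:
step_arm:
  increments:
    - [[-1,0,-14,-14,-4,0,0],[-1,0,-30,-28,-7.5,0,0],[-1,0,-45,-42,-11,0,0],[-1,0,-58.9,-54.6,-15,0,0],[-1,0,-58.9,-64.6,-15,0,0],[-1,0,-58.9,-84.6,-15,0,0],[-1,0,-58.9,-84.6,-15,0,0]]

```text
t: 22.78
eef_pos: [0.5679, -0.2241, 0.2987]
tool_rot: [0.0, 0.968, -0.249, 0.002]
contact_force: [-0.3, -1.2, -0.1]
gripper_width: 0.221
grasp_force: 99.7
```

```bash
python3 -c "
from h import *
print(bot.get_obs()['q']);print(lipnow())
a=shot('side','s9.png');b=shot('scene','c9.png')
i=cv2.resize(a['image'][110:300,220:370],None,fx=2.6,fy=2.6,interpolation=2); j=cv2.resize(b['image'][110:300,165:315],None,fx=2.6,fy=2.6,interpolation=2)
cv2.imwrite('pics/z9.png',np.hstack([i,j])[:,:,::-1])
d=np.abs(a['image'].astype(int)-cv2.imread('pics/s7.png')[:,:,::-1]).sum(2); print('holder diff side',d[170:262,295:340].mean(), d[225:262,300:335].mean())
"
```

```text
[-0.4257  0.4467  0.978   1.6836 -0.3918  1.2188 -1.4307]
(array([ 0.5553, -0.248 ,  0.1524]), np.float64(-118.85346824773647), np.float64(-0.010974633575671962))
holder diff side 48.856521739130436 88.54208494208494
```

View pics/z9.png

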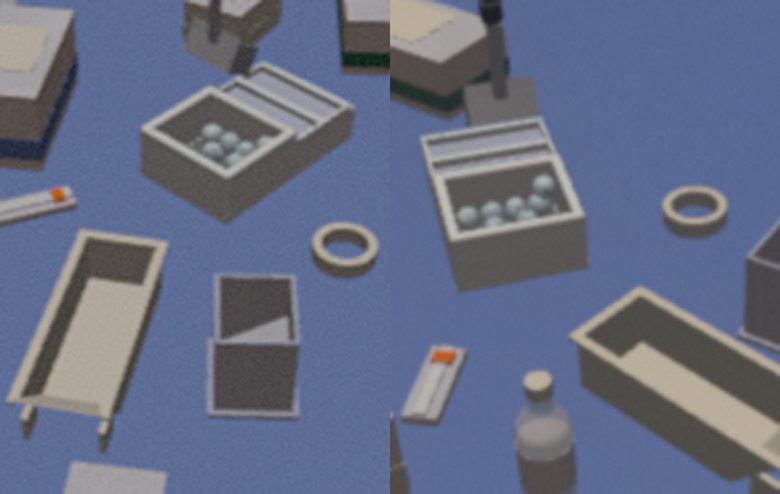

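All seven cubes are in the well (scene zoom 468–545, 185–225), and the scoop is empty. The holder has been knocked: its rim now sits at side zoom (215–298, 275–342), about 11 px lower than before. I'll re-measure it.

```bash
cat > hf.py <<'E'
from h import *
from scipy.optimize import minimize
S=cal('s9');C=cal('c9')
print([onz(S,220+x/2.6,110+y/2.6,.1)[:2] for x,y in ((215,275),(297,275),(298,342),(213,342))])
def match(fa,fb,ca,cb,h0):
    # homography of rim plane: warp old image's holder by rigid move (dx,dy,dth) of the holder, compare
    A=cv2.cvtColor(cv2.imread('pics/'+fa+'.png'),6).astype(np.float32);B=cv2.cvtColor(cv2.imread('pics/'+fb+'.png'),6).astype(np.float32)
    return cv2.GaussianBlur(A,(3,3),0),cv2.GaussianBlur(B,(3,3),0)
h0=np.array([.459,.0355]);a0=np.radians(14)
def pts(c,a):
    R=np.array([[np.cos(a),-np.sin(a)],[np.sin(a),np.cos(a)]]); g=[]
    for z in(.1,.0):
        for u in np.linspace(-.047,.047,40):
            for v in np.linspace(-.055,.055,46):
                if z==.1 and (abs(u)>.030 or abs(v)>.038): g.append((u,v,z))
    g=np.array(g); xy=g[:,:2]@R.T+c; return np.c_[xy,g[:,2]]
views=[]
for o,n in (('s7','s9'),('c7','c9')):
    A,B=match(o,n,0,0,0); c0,c1=cal(o),cal(n)
    P=pts(h0,a0)
    P=P[P[:,2]>.05]
    q=(c0['K']@(c0['R']@P.T+c0['t'][:,None])); q=(q[:2]/q[2]).astype(np.float32)
    views.append((cv2.remap(A,q[0][None],q[1][None],1)[0],B,c1,P))
def cost(x,k=None):
    s=0
    R=Ro.from_euler('z',x[2],degrees=True).as_matrix()
    for a,B,c,P in (views if k is None else [views[k]]):
        Q=(P-[*h0,0])@R.T+[h0[0]+x[0]/1000,h0[1]+x[1]/1000,0]
        q=c['K']@(c['R']@Q.T+c['t'][:,None]); q=(q[:2]/q[2]).astype(np.float32)
        s+=np.abs(cv2.remap(B,q[0][None],q[1][None],1)[0]-a).mean()
    return s
for k in (None,0,1):
    best=min(((cost((x,y,t),k),x,y,t) for x in range(-60,61,6) for y in range(-60,61,6) for t in (-20,-10,0,10,20)))
    r=minimize(cost,best[1:],args=(k,),method='Nelder-Mead',options=dict(initial_simplex=[np.array(best[1:])+d for d in ([0,0,0],[4,0,0],[0,4,0],[0,0,6])]))
    print(k,best,r.x,r.fun,cost((0,0,0),k))
E
python3 hf.py
```

```text
[array([0.4996, 0.0482]), array([0.4223, 0.0276]), array([0.4044, 0.1172]), array([0.4799, 0.1374])]
None (np.float32(11.78978), -6, 42, 0) [-6.1872 44.949  -0.7597] 4.94544792175293 32.271454
0 (np.float32(5.670331), -6, 42, 0) [-6.0504 44.8056 -0.69  ] 2.542581558227539 16.391048
1 (np.float32(6.1194487), -6, 42, 0) [-6.4123 44.9687 -1.0426] 2.262578248977661 15.8804035
```

```bash
cat >> h.py <<'E'
def seat(z,back=3,az=13.6,c=(.4525,.0814)):   # tool pose to hold scoop above/in holder, tcp height z
    a=np.radians(az); return np.array([c[0]-back/1000*np.cos(a),c[1]-back/1000*np.sin(a),z]),down(az)
E
python3 -c "
from h import *
go([seat(.31)])"
```

```text
at [ 0.5663 -0.2241  0.2959] t 22.8833
[-249.8, -210.1, -14.0, -0.0, -0.1, -132.6] rows>=19
```

Call:
step_arm:
  increments:
    - [[-1,-12,-10,-14,0,0,-6.6],[-1,-25,-21,-14,0,0,-13],[-1,-45,-38,-14,0,0,-20],[-1,-65,-55,-14,0,0,-27],[-1,-85,-71,-14,0,0,-34],[-1,-105,-88,-14,0,0,-41],[-1,-125,-105,-14,0,0,-48],[-1,-145,-122,-14,0,0,-55],[-1,-165,-139,-14,0,0,-62],[-1,-185,-155,-14,0,0,-69]]

```text
t: 23.72
eef_pos: [0.4779, 0.0016, 0.3092]
tool_rot: [-0.001, 0.939, 0.344, -0.0]
contact_force: [0.2, 0.1, -1.8]
gripper_width: 0.22
grasp_force: 99.5
```

```bash
python3 -c "
from h import *
go([seat(.31)])"
```

```text
at [0.4779 0.0016 0.3092] t 23.7167
[29.5, -78.7, -0.7, -0.1, -0.0, -63.3] rows>=9
```

Call:
step_arm:
  increments:
    - [[-1,8,-20,0,0,0,-7],[-1,16,-40,0,0,0,-14],[-1,24,-60,0,0,0,-21],[-1,29.5,-79,-1,0,0,-28],[-1,29.5,-79,-1,0,0,-35],[-1,29.5,-79,-1,0,0,-42],[-1,29.5,-79,-1,0,0,-49],[-1,29.5,-79,-1,0,0,-56],[-1,29.5,-79,-1,0,0,-63.3],[-1,29.5,-79,-1,0,0,-63.3]]

```text
t: 24.55
eef_pos: [0.4504, 0.0796, 0.3102]
tool_rot: [-0.001, 0.619, 0.785, -0.0]
contact_force: [0.4, 0.4, -1.2]
gripper_width: 0.222
grasp_force: 99.5
```

Call:
step_arm:
  increments:
    - [[-1,0,0,0,0,0,0],[-1,0,0,0,0,0,0],[-1,0,0,0,0,0,0]]

```text
t: 24.8
eef_pos: [0.4511, 0.0792, 0.311]
tool_rot: [-0.0, 0.622, 0.783, 0.0]
contact_force: [0.6, 0.6, -1.6]
gripper_width: 0.215
grasp_force: 99.5
```

```bash
cat >> hf.py <<'E'
E
sed -e "s/'s9'/'s10'/g;s/'c9'/'c10'/g" -e "s/('c7','c10')/('c7','c10')/" hf.py > hf10.py
python3 -c "
from h import *
shot('side','s10.png');shot('scene','c10.png');print(bot.get_obs()['q'])
go([seat(.31),seat(.20),seat(.165)])"; python3 hf10.py
```

```text
[-0.9     0.0108  0.6076  1.9775 -0.0079  1.1543 -0.0614]
at [0.4512 0.0791 0.3112] t 24.9
[1.9, -1.2, 1.2, 0.0, -0.1, -0.5] rows>=0
[0.0, 0.0, 110.0, 0.0, 0.0, 0.0] rows>=3
[0.0, 0.0, 35.0, 0.0, 0.0, 0.0] rows>=1
[array([0.4996, 0.0482]), array([0.4223, 0.0276]), array([0.4044, 0.1172]), array([0.4799, 0.1374])]
None (np.float32(15.13809), -6, 48, 0) [-6.2416 45.1912 -0.8209] 8.493841171264648 33.891117
0 (np.float32(8.83089), -6, 48, 0) [-6.2487 45.3305 -0.4862] 5.932392597198486 18.05377
1 (np.float32(6.307201), -6, 48, 0) [-6.1671 45.1919 -0.9294] 2.5065183639526367 15.837346
```

Call:
step_arm:
  increments:
    - [[-1,1,-0.5,25,0,0,-0.5],[-1,2,-1,50,0,0,-0.5],[-1,2,-1,75,0,0,-0.5],[-1,2,-1,95,0,0,-0.5],[-1,2,-1,111,0,0,-0.5],[-1,2,-1,111,0,0,-0.5]]

```text
t: 25.4
eef_pos: [0.4479, 0.0804, 0.1977]
tool_rot: [-0.001, 0.619, 0.786, -0.002]
contact_force: [-0.6, 0.3, -1.2]
gripper_width: 0.225
grasp_force: 99.4
```

Call:
step_arm:
  increments:
    - [[-1,0,0,8,0,0,0],[-1,0,0,16,0,0,0],[-1,0,0,24,0,0,0],[-1,0,0,32,0,0,0],[-1,0,0,32,0,0,0]]

```text
t: 25.82
eef_pos: [0.4492, 0.0809, 0.1672]
tool_rot: [-0.001, 0.618, 0.786, -0.0]
contact_force: [-0.6, 0.5, -2.2]
gripper_width: 0.222
grasp_force: 99.4
```

Call:
step_arm:
  increments:
    - [[-1,0,0,2,0,0,0],[-1,0,0,4,0,0,0],[-1,0,0,4,0,0,0]]

```text
t: 26.07
eef_pos: [0.45, 0.081, 0.1643]
tool_rot: [-0.0, 0.618, 0.786, 0.001]
contact_force: [-0.3, -0.5, -2.0]
gripper_width: 0.222
grasp_force: 99.4
```

```bash
python3 -c "
from h import *
print(bot.get_obs()['contact_force'])
go([seat(.161)])"
```

```text
[-0.2604 -0.487  -1.9884]
at [0.45   0.081  0.1643] t 26.0667
[-0.2, -0.5, 3.3, 0.1, -0.1, 0.0] rows>=0
```

Call:
step_arm:
  increments:
    - [[-1,0,0,1,0,0,0],[-1,0,0,2,0,0,0],[-1,0,0,2,0,0,0]]

```text
t: 26.32
eef_pos: [0.4499, 0.081, 0.1624]
tool_rot: [-0.0, 0.618, 0.786, 0.001]
contact_force: [-0.1, 0.0, -1.7]
gripper_width: 0.224
grasp_force: 99.4
```

Call:
step_arm:
  increments:
    - [[-1,0,0,1,0,0,0],[-1,0,0,1.5,0,0,0],[-1,0,0,1.5,0,0,0]]

```text
t: 26.57
eef_pos: [0.4505, 0.0812, 0.1611]
tool_rot: [0.0, 0.618, 0.786, 0.001]
contact_force: [1.0, 0.8, 0.1]
gripper_width: 0.217
grasp_force: 99.7
```

Call:
step_arm:
  increments:
    - [[-1,0,0,0.5,0,0,0],[0,0,0,0.5,0,0,0],[1,0,0,0.5,0,0,0],[1,0,0,0.5,0,0,0],[1,0,0,0.5,0,0,0],[1,0,0,0.5,0,0,0],[1,0,0,0.5,0,0,0],[1,0,0,0.5,0,0,0]]

```text
t: 27.23
eef_pos: [0.4499, 0.081, 0.1604]
tool_rot: [-0.0, 0.618, 0.786, 0.001]
contact_force: [-0.3, 1.0, -0.3]
gripper_width: 1.003
grasp_force: 0.0
```

```bash
python3 -c "
from h import *
print(bot.get_obs()['contact_force'],bot.get_obs()['gripper_width'])
C=cal('c2')
V=[(588,385,.042),(658,410,.042),(729,427,.06)]
for x,y,z in V: print(onz(cal('scene0'),165+x/2.7,150+y/2.7,z))
# side views of vial caps, side0 full frame px approx
for u,v,z in((255,310,.042),(255,333,.042),(250,350,.06)): print('s',onz(cal('side0'),u,v,z))
p,R=pose()
go([(p+[0,0,.2],R),((.535,.30,.36),down(107))])"
```

```text
[-0.3249  1.0163 -0.3077] 1.0027522436563567
[0.5431 0.3159 0.042 ]
[0.5271 0.37   0.042 ]
[0.5202 0.4236 0.06  ]
s [0.5431 0.3162 0.042 ]
s [0.5248 0.3729 0.042 ]
s [0.5178 0.4248 0.06  ]
at [0.4499 0.081  0.1604] t 27.2333
[0.2, 0.2, -200.0, 0.0, 0.0, 0.0] rows>=5
[192.8, 134.3, 0.7, 0.1, -0.0, -93.4] rows>=13
```

Call:
step_arm:
  increments:
    - [[1,0,0,-20,0,0,0],[1,0,0,-60,0,0,0],[1,0,0,-100,0,0,0],[1,0,0,-140,0,0,0],[1,0,0,-180,0,0,0],[1,0,0,-200,0,0,0],[1,0,0,-200,0,0,0]]

```text
t: 27.82
eef_pos: [0.4521, 0.0812, 0.3652]
tool_rot: [0.001, 0.618, 0.786, 0.005]
contact_force: [0.9, 0.3, 0.9]
gripper_width: 1.001
grasp_force: 0.0
```

```bash
cat > prof.py <<'E'
from h import *
a=shot('side','s11.png');b=shot('scene','c11.png')
for n in ('s11','c11'):
    c=cal(n); I=cv2.imread('pics/'+n+'.png').astype(np.float32)
    G=cv2.cvtColor(I.astype(np.uint8),6).astype(np.float32)
    for z in (70,55):
        ys=np.arange(75,-200,-3); out=[]
        for y in ys:
            q=np.array([proj(c,box(x,y,z)) for x in np.linspace(-25,25,11)],np.float32)
            v=cv2.remap(G,q[:,0][None],q[:,1][None],1)[0].mean(); out.append(int(v))
        print(n,'y profile z',z,list(zip(ys.tolist(),out)))
    for z,y0 in ((70,0),(55,-130)):
        xs=np.arange(-90,91,3);out=[]
        for x in xs:
            q=np.array([proj(c,box(x,y0+d,z)) for d in np.linspace(-10,10,11)],np.float32)
            out.append(int(cv2.remap(G,q[:,0][None],q[:,1][None],1)[0].mean()))
        print(n,'x profile',z,y0,list(zip(xs.tolist(),out)))
E
python3 prof.py
```

```text
s11 y profile z 70 [(75, 85), (72, 88), (69, 107), (66, 138), (63, 166), (60, 178), (57, 168), (54, 142), (51, 114), (48, 103), (45, 105), (42, 108), (39, 109), (36, 114), (33, 116), (30, 114), (27, 109), (24, 106), (21, 109), (18, 117), (15, 127), (12, 135), (9, 140), (6, 140), (3, 134), (0, 119), (-3, 103), (-6, 90), (-9, 87), (-12, 86), (-15, 86), (-18, 86), (-21, 87), (-24, 88), (-27, 88), (-30, 86), (-33, 85), (-36, 85), (-39, 88), (-42, 105), (-45, 134), (-48, 160), (-51, 175), (-54, 176), (-57, 169), (-60, 160), (-63, 156), (-66, 155), (-69, 155), (-72, 152), (-75, 143), (-78, 124), (-81, 107), (-84, 113), (-87, 140), (-90, 165), (-93, 174), (-96, 170), (-99, 161), (-102, 155), (-105, 153), (-108, 154), (-111, 154), (-114, 155), (-117, 154), (-120, 148), (-123, 133), (-126, 113), (-129, 104), (-132, 118), (-135, 145), (-138, 165), (-141, 167), (-144, 151), (-147, 131), (-150, 116), (-153, 109), (-156, 109), (-159, 110), (-162, 111), (-165, 111), (-168, 111), (-171, 111), (-174, 111), (-177, 111), (-180, 111), (-183, 111), (-186, 110), (-189, 109), (-192, 106), (-195, 100), (-1
[... 5416 characters left out ...]
 -130 [(-90, 106), (-87, 106), (-84, 106), (-81, 106), (-78, 106), (-75, 106), (-72, 106), (-69, 112), (-66, 135), (-63, 156), (-60, 146), (-57, 145), (-54, 152), (-51, 154), (-48, 155), (-45, 155), (-42, 155), (-39, 154), (-36, 153), (-33, 153), (-30, 154), (-27, 154), (-24, 154), (-21, 153), (-18, 153), (-15, 153), (-12, 153), (-9, 154), (-6, 154), (-3, 153), (0, 152), (3, 152), (6, 153), (9, 153), (12, 154), (15, 152), (18, 151), (21, 151), (24, 152), (27, 152), (30, 153), (33, 152), (36, 151), (39, 151), (42, 152), (45, 152), (48, 153), (51, 151), (54, 150), (57, 151), (60, 152), (63, 153), (66, 153), (69, 157), (72, 168), (75, 151), (78, 117), (81, 107), (84, 106), (87, 107), (90, 106)]
```

```bash
cat >> h.py <<'E'
V=dict(s1=(.5431,.316),s2=(.526,.3714),t1=(.519,.4242)); 
def at(n,z): return np.r_[V[n],z],down(17)
def lane(n,z): x,y={'s1':(-34,-85.5),'s2':(42,-85.5),'t1':(4,-136.5)}[n]; return box(x,y,z*1000),down(BA)
E
python3 -c "
from h import *
go([at('s1',.13),at('s1',.0143)])
print([lane(n,.06)[0] for n in V])"
```

```text
at [0.4499 0.0808 0.3606] t 27.9167
[206.1, 145.5, 231.4, 0.1, -0.1, -3.4] rows>=8
[0.0, 0.0, 115.7, 0.0, 0.0, 0.0] rows>=3
[array([ 0.4898, -0.2923,  0.06  ]), array([ 0.5563, -0.3291,  0.06  ]), array([ 0.4983, -0.3553,  0.06  ])]
```

Call:
step_arm:
  increments:
    - [[1,50,35,20,0,0,0],[1,206,145.5,231,0,0,-3.4],[1,206,145.5,231,0,0,-3.4],[1,206,145.5,231,0,0,-3.4],[1,206,145.5,231,0,0,-3.4],[1,206,145.5,231,0,0,-3.4],[1,206,145.5,231,0,0,-3.4],[1,206,145.5,231,0,0,-3.4],[1,206,145.5,231,0,0,-3.4],[1,206,145.5,231,0,0,-3.4]]

```text
t: 28.75
eef_pos: [0.5399, 0.3165, 0.1244]
tool_rot: [-0.001, 0.593, 0.805, -0.003]
contact_force: [-1.0, 0.1, -0.1]
gripper_width: 0.999
grasp_force: 0.0
```

Call:
step_arm:
  increments:
    - [[1,0,0,0,0,0,0],[1,0,0,0,0,0,0],[1,0,0,0,0,0,0]]

```text
t: 29.0
eef_pos: [0.5436, 0.3137, 0.1314]
tool_rot: [0.0, 0.596, 0.803, 0.002]
contact_force: [-0.0, -0.1, 0.2]
gripper_width: 1.001
grasp_force: 0.0
```

```bash
python3 -c "
from h import *
go([at('s1',.13),at('s1',.0143)])
c=shot('wrist','w12.png'); c=cal('w12')
I=cv2.cvtColor(cv2.imread('pics/w12.png'),6)
g=cv2.medianBlur(I,5)
h=cv2.HoughCircles(g,cv2.HOUGH_GRADIENT,1.2,30,param1=80,param2=28,minRadius=10,maxRadius=45)
for z,n in ((.042,'s1'),(.042,'s2'),(.06,'t1')): print(n,proj(c,[*V[n],z]))
print(h)
if h is not None:
  for u,v,r in h[0]: print((u,v,r),onz(c,u,v,.042)[:2],onz(c,u,v,.06)[:2])
"
```

```text
at [0.5436 0.3137 0.1314] t 29.0
[2.3, 0.2, 1.4, 0.2, -0.1, -0.1] rows>=0
[0.0, 0.0, 115.7, 0.0, 0.0, 0.0] rows>=3
s1 [278.2062 211.2246]
s2 [277.8029 128.7665]
t1 [292.9937  36.9453]
[[[280.2  209.4   11.92]
  [293.4   36.6   16.  ]
  [279.   129.    12.16]
  [156.6  312.6   22.6 ]]]
(np.float32(280.2), np.float32(209.40001), np.float32(11.92)) [0.5441 0.3177] [0.5422 0.3233]
(np.float32(293.40002), np.float32(36.600002), np.float32(16.0)) [0.5191 0.4274] [0.5192 0.4244]
(np.float32(279.0), np.float32(129.0), np.float32(12.16)) [0.5268 0.3715] [0.5263 0.3729]
(np.float32(156.6), np.float32(312.6), np.float32(22.6)) [0.4751 0.2066] [0.4786 0.2208]
```

Call:
step_arm:
  increments:
    - [[1,3,0,30,0,0,0],[1,3,0.5,60,0,0,0],[1,3,0.5,88,0,0,0],[1,3,0.5,105,0,0,0],[1,3,0.5,115,0,0,0],[1,3,0.5,116,0,0,0],[1,3,0.5,116,0,0,0]]

```text
t: 29.63
eef_pos: [0.5431, 0.3184, 0.0147]
tool_rot: [0.0, 0.595, 0.804, 0.001]
contact_force: [-0.2, -1.0, -0.2]
gripper_width: 1.003
grasp_force: 0.0
```

Call:
step_arm:
  increments:
    - [[-1,0,0,0,0,0,0],[-1,0,0,0,0,0,0],[-1,0,0,0,0,0,0],[-1,0,0,0,0,0,0],[-1,0,0,0,0,0,0],[-1,0,0,0,0,0,0],[-1,0,0,0,0,0,0],[-1,0,0,0,0,0,0]]
  force: 25

```text
t: 30.3
eef_pos: [0.5427, 0.3189, 0.0143]
tool_rot: [-0.0, 0.595, 0.804, 0.001]
contact_force: [-1.2, -0.4, 5.7]
gripper_width: 0.27
grasp_force: 24.6
```

```bash
sed -i 's/^V=.*/V=dict(s1=(.544,.317),s2=(.5265,.3715),t1=(.519,.4243))/' h.py; python3 -c "
from h import *
o=bot.get_obs();print(o['contact_force'],o['gripper_width'],o['grasp_force'],o['q'])
p,R=pose(); go([(p+[0,0,.2],R),lane('s1',.2143),lane('s1',.065)])"
```

```text
[-1.2152 -0.4346  5.7206] 0.27013592317054236 24.61469605565071 [-0.9067  0.7028  0.3841  1.8324 -0.3966  0.6806  0.0038]
at [0.5427 0.3189 0.0143] t 30.3
[0.3, 0.3, -200.0, 0.0, 0.0, 0.0] rows>=5
[-568.9, -229.6, -1.2, 0.1, -0.1, 46.0] rows>=15
[0.0, 0.0, 149.3, 0.0, 0.0, 0.0] rows>=4
```

Call:
step_arm:
  increments:
    - [[-1,0,0,-10,0,0,0],[-1,0,0,-40,0,0,0],[-1,0,0,-80,0,0,0],[-1,0,0,-120,0,0,0],[-1,0,0,-160,0,0,0],[-1,0,0,-200,0,0,0],[-1,0,0,-230,0,0,0],[-1,0,0,-240,0,0,0]]

```text
t: 30.97
eef_pos: [0.5446, 0.3189, 0.2599]
tool_rot: [0.001, 0.595, 0.804, 0.005]
contact_force: [1.3, 0.0, -0.4]
gripper_width: 0.27
grasp_force: 24.6
```

Call:
step_arm:
  increments:
    - [[-1,-18,-7,0,0,0,2],[-1,-54,-22,0,0,0,4],[-1,-91,-37,0,0,0,7],[-1,-128,-52,0,0,0,10],[-1,-165,-67,0,0,0,13],[-1,-202,-82,0,0,0,16],[-1,-239,-97,0,0,0,19],[-1,-276,-112,0,0,0,22],[-1,-313,-127,0,0,0,25],[-1,-350,-142,0,0,0,28]]

```text
t: 31.8
eef_pos: [0.508, -0.0597, 0.2531]
tool_rot: [-0.001, 0.772, 0.635, 0.001]
contact_force: [1.9, -0.2, 0.3]
gripper_width: 0.27
grasp_force: 24.6
```

```bash
python3 -c "
from h import *
o=bot.get_obs();print(o['gripper_width'],o['grasp_force'],o['q'])
go([lane('s1',.25),lane('s1',.065)])"
```

```text
0.27018969374253116 24.63652029633522 [-0.6763  0.2224  0.7929  1.9545 -0.1858  1.0372  0.0055]
at [ 0.508  -0.0597  0.2531] t 31.8
[-231.7, 27.0, 2.6, -0.0, -0.1, 17.9] rows>=6
[0.0, 0.0, 185.0, 0.0, 0.0, 0.0] rows>=5
```

Call:
step_arm:
  increments:
    - [[-1,-38,4,0,0,0,3],[-1,-76,9,0,0,0,6],[-1,-114,13,0,0,0,9],[-1,-152,18,0,0,0,12],[-1,-188,22,0,0,0,15],[-1,-215,25,1,0,0,17],[-1,-228,27,2,0,0,18],[-1,-232,27,3,0,0,18],[-1,-232,27,3,0,0,18],[-1,-232,27,3,0,0,18]]

```text
t: 32.63
eef_pos: [0.4914, -0.2895, 0.2494]
tool_rot: [-0.001, 0.861, 0.508, 0.001]
contact_force: [0.2, 0.2, -0.2]
gripper_width: 0.274
grasp_force: 24.6
```

```bash
python3 -c "
from h import *
go([lane('s1',.10),lane('s1',.065)])"
```

```text
at [ 0.4914 -0.2895  0.2494] t 32.6333
[-3.5, 0.1, 149.4, -0.1, -0.1, 0.1] rows>=4
[0.0, 0.0, 35.0, 0.0, 0.0, 0.0] rows>=1
```

Call:
step_arm:
  increments:
    - [[-1,-1,0,30,0,0,0],[-1,-1,0,65,0,0,0],[-1,-1,0,100,0,0,0],[-1,-1,0,130,0,0,0],[-1,-1,0,149,0,0,0],[-1,-1,0,149,0,0,0],[-1,-1,0,149,0,0,0]]

```text
t: 33.22
eef_pos: [0.4912, -0.2898, 0.1006]
tool_rot: [-0.001, 0.861, 0.509, 0.0]
contact_force: [-0.4, 0.5, 0.1]
gripper_width: 0.272
grasp_force: 24.7
```

```bash
python3 -c "
from h import *
print(bot.get_obs()['contact_force'])
go([lane('s1',.065)])"
```

```text
[-0.3673  0.4641  0.119 ]
at [ 0.4912 -0.2898  0.1006] t 33.2167
[-2.9, 0.1, 35.6, -0.1, -0.1, 0.2] rows>=1
```

Call:
step_arm:
  increments:
    - [[-1,-2,0,12,0,0,0],[-1,-2.5,0,24,0,0,0],[-1,-2.5,0,33,0,0,0],[-1,-2.5,0,37,0,0,0],[-1,-2.5,0,39,0,0,0],[-1,-2.5,0,39,0,0,0]]

```text
t: 33.72
eef_pos: [0.4896, -0.2935, 0.0615]
tool_rot: [-0.001, 0.862, 0.508, 0.0]
contact_force: [0.1, 0.2, -0.1]
gripper_width: 0.272
grasp_force: 24.7
```

Call:
step_arm:
  increments:
    - [[-1,0,0,1,0,0,0],[-1,0,0,1.5,0,0,0],[-1,0,0,1.5,0,0,0]]

```text
t: 33.97
eef_pos: [0.4901, -0.2937, 0.0606]
tool_rot: [-0.0, 0.862, 0.508, 0.001]
contact_force: [-0.3, 0.1, 0.2]
gripper_width: 0.275
grasp_force: 24.7
```

Call:
step_arm:
  increments:
    - [[-1,0,0,1,0,0,0],[-1,0,0,1.5,0,0,0],[-1,0,0,1.5,0,0,0]]

```text
t: 34.22
eef_pos: [0.4901, -0.2937, 0.0593]
tool_rot: [-0.0, 0.861, 0.508, 0.001]
contact_force: [-1.3, 0.6, 4.8]
gripper_width: 0.273
grasp_force: 25.1
```

Call:
step_arm:
  increments:
    - [[-1,0,0,0.5,0,0,0],[-1,0,0,1,0,0,0],[-1,0,0,1,0,0,0]]

```text
t: 34.47
eef_pos: [0.4901, -0.2937, 0.0592]
tool_rot: [-0.001, 0.862, 0.508, 0.001]
contact_force: [-3.0, 3.2, 16.1]
gripper_width: 0.268
grasp_force: 26.2
```

Call:
step_arm:
  increments:
    - [[-1,0,0,-1.5,0,0,0],[-1,0,0,-1.5,0,0,0],[-0.3,0,0,-1.5,0,0,0],[-0.1,0,0,-1.5,0,0,0],[0.2,0,0,-1.5,0,0,0],[0.2,0,0,-1.5,0,0,0],[0.2,0,0,-1.5,0,0,0]]

```text
t: 35.05
eef_pos: [0.4898, -0.2936, 0.0593]
tool_rot: [-0.0, 0.861, 0.508, 0.001]
contact_force: [-1.0, 0.2, -0.2]
gripper_width: 0.602
grasp_force: 0.0
```

Call:
step_arm:
  increments:
    - [[0.2,0,0,-15,0,0,0],[0.2,0,0,-40,0,0,0],[0.3,0,0,-80,0,0,0],[1,0,0,-120,0,0,0],[1,0,0,-160,0,0,0],[1,0,0,-190,0,0,0],[1,0,0,-200,0,0,0]]

```text
t: 35.63
eef_pos: [0.4912, -0.2956, 0.2642]
tool_rot: [0.002, 0.862, 0.507, 0.003]
contact_force: [0.6, -0.2, -0.3]
gripper_width: 1.002
grasp_force: 0.0
```

```bash
cat > vt.py <<'E'
from h import *
import sys
# where a vial of height h stands: match by Hough circles in the wrist view, on z top
def find(n,z,prior,rr=(8,40)):
    c=cal(n); g=cv2.medianBlur(cv2.cvtColor(cv2.imread('pics/'+n+'.png'),6),3)
    h=cv2.HoughCircles(g,cv2.HOUGH_GRADIENT,1.2,20,param1=80,param2=20,minRadius=rr[0],maxRadius=rr[1])
    print('expect',proj(c,[*prior,z]))
    for u,v,r in h[0]:
        X=onz(c,u,v,z)
        if np.linalg.norm(X[:2]-prior)<.04: print('found',u,v,r,X)
E
python3 -c "
from vt import *
shot('wrist','w13.png'); find('w13',.087,lane('s1',0)[0][:2])
print(bot.get_obs()['q'])
go([at('s2',.25),at('s2',.0143)])"
```

```text
expect [274.083  182.8434]
found 283.80002 167.40001 38.0 [ 0.5052 -0.2836  0.087 ]
found 288.6 210.6 39.32 [ 0.4886 -0.3239  0.087 ]
found 263.40002 157.8 20.84 [ 0.4928 -0.2663  0.087 ]
found 269.40002 216.6 24.800001 [ 0.4689 -0.3201  0.087 ]
found 264.6 185.40001 19.04 [ 0.4806 -0.29    0.087 ]
[-0.2592  0.3742  0.9045  1.8141 -0.3314  1.1053  0.2555]
at [ 0.4914 -0.2954  0.2638] t 35.6833
[600.3, -292.6, 13.5, 0.4, 0.0, -46.0] rows>=16
[0.0, 0.0, 235.7, 0.0, 0.0, 0.0] rows>=6
```

Call:
step_arm:
  increments:
    - [[1,18,-9,0,0,0,-2],[1,600,-293,13,0,0,-46],[1,600,-293,13,0,0,-46],[1,600,-293,13,0,0,-46],[1,600,-293,13,0,0,-46],[1,600,-293,13,0,0,-46],[1,600,-293,13,0,0,-46],[1,600,-293,13,0,0,-46],[1,600,-293,13,0,0,-46],[1,600,-293,13,0,0,-46]]

```text
t: 36.52
eef_pos: [0.5086, 0.1027, 0.251]
tool_rot: [-0.001, 0.594, 0.804, 0.0]
contact_force: [0.9, 0.4, 0.1]
gripper_width: 0.999
grasp_force: 0.0
```

```bash
python3 -c "
from vt import *
go([at('s2',.2),at('s2',.0143)])"
```

```text
at [0.5086 0.1027 0.251 ] t 36.5167
[251.6, 96.0, 51.3, -0.0, -0.1, 0.1] rows>=7
[0.0, 0.0, 185.7, 0.0, 0.0, 0.0] rows>=5
```

Call:
step_arm:
  increments:
    - [[1,37,14,0,0,0,0],[1,74,28,5,0,0,0],[1,252,96,51,0,0,0],[1,252,96,51,0,0,0],[1,252,96,51,0,0,0],[1,252,96,51,0,0,0],[1,252,96,51,0,0,0],[1,252,96,51,0,0,0],[1,252,96,51,0,0,0],[1,252,96,51,0,0,0]]

```text
t: 37.35
eef_pos: [0.5276, 0.3684, 0.2003]
tool_rot: [-0.0, 0.595, 0.804, -0.001]
contact_force: [0.4, -0.2, 0.1]
gripper_width: 0.999
grasp_force: 0.0
```

Call:
step_arm:
  increments:
    - [[1,0,0,30,0,0,0],[1,0,0,60,0,0,0],[1,0,0,90,0,0,0],[1,0,0,100,0,0,0],[1,0,0,100,0,0,0]]

```text
t: 37.77
eef_pos: [0.5267, 0.3671, 0.0993]
tool_rot: [-0.001, 0.595, 0.803, -0.002]
contact_force: [-0.5, -0.4, 0.4]
gripper_width: 1.0
grasp_force: 0.0
```

```bash
python3 -c "
from vt import *
go([at('s2',.0143)])"
```

```text
at [0.5267 0.3671 0.0993] t 37.7667
[4.4, 1.5, 85.0, -0.2, 0.1, -0.1] rows>=2
```

Call:
step_arm:
  increments:
    - [[1,2,0.5,20,0,0,0],[1,4,1,45,0,0,0],[1,4,1,68,0,0,0],[1,4,1,82,0,0,0],[1,4,1,85,0,0,0],[1,4,1,85,0,0,0]]

```text
t: 38.27
eef_pos: [0.5284, 0.3737, 0.0173]
tool_rot: [0.0, 0.595, 0.804, 0.001]
contact_force: [-0.9, -1.1, 0.7]
gripper_width: 1.002
grasp_force: 0.0
```

Call:
step_arm:
  increments:
    - [[-1,0,0,0,0,0,0],[-1,0,0,0,0,0,0],[-1,0,0,0,0,0,0],[-1,0,0,0,0,0,0],[-1,0,0,0,0,0,0],[-1,0,0,0,0,0,0],[-1,0,0,0,0,0,0],[-1,0,0,0,0,0,0]]
  force: 25

```text
t: 38.93
eef_pos: [0.5281, 0.3745, 0.0175]
tool_rot: [-0.0, 0.595, 0.804, 0.001]
contact_force: [-0.1, -0.3, 6.4]
gripper_width: 0.271
grasp_force: 24.5
```

Call:
step_arm:
  increments:
    - [[-1,0,0,-10,0,0,0],[-1,0,0,-40,0,0,0],[-1,0,0,-80,0,0,0],[-1,0,0,-120,0,0,0],[-1,0,0,-160,0,0,0],[-1,0,0,-200,0,0,0],[-1,0,0,-230,0,0,0],[-1,0,0,-240,0,0,0],[-1,0,0,-240,0,0,0]]

```text
t: 39.68
eef_pos: [0.5292, 0.3745, 0.2607]
tool_rot: [0.0, 0.595, 0.804, 0.004]
contact_force: [0.0, 0.1, -0.8]
gripper_width: 0.268
grasp_force: 24.6
```

```bash
python3 -c "
from vt import *
go([lane('s2',.25)])"
```

```text
at [0.5292 0.3745 0.2607] t 39.6833
[-680.8, -180.0, 6.8, 0.3, -0.4, 46.0] rows>=17
```

Call:
step_arm:
  increments:
    - [[-1,-20,-5,0,0,0,1],[-1,-55,-15,0,0,0,3],[-1,-92,-24,0,0,0,6],[-1,-130,-34,0,0,0,8],[-1,-168,-44,0,0,0,11],[-1,-206,-54,0,0,0,14],[-1,-244,-64,0,0,0,17],[-1,-282,-74,0,0,0,20],[-1,-320,-84,0,0,0,23],[-1,-358,-94,0,0,0,26]]

```text
t: 40.52
eef_pos: [0.541, 0.0023, 0.2545]
tool_rot: [-0.001, 0.761, 0.649, -0.001]
contact_force: [1.2, -0.0, 0.4]
gripper_width: 0.27
grasp_force: 24.6
```

```bash
python3 -c "
from vt import *
go([lane('s2',.25)])"
```

```text
at [0.541  0.0023 0.2545] t 40.5167
[-324.8, 67.5, 4.2, -0.1, -0.0, 19.9] rows>=8
```

Call:
step_arm:
  increments:
    - [[-1,-38,8,0,0,0,3],[-1,-76,16,0,0,0,5],[-1,-114,24,0,0,0,8],[-1,-152,32,0,0,0,10],[-1,-190,40,1,0,0,12],[-1,-228,48,2,0,0,14],[-1,-265,56,3,0,0,16],[-1,-298,62,4,0,0,18],[-1,-318,66,4,0,0,20],[-1,-325,67.5,4,0,0,20]]

```text
t: 41.35
eef_pos: [0.5561, -0.3315, 0.2498]
tool_rot: [-0.001, 0.863, 0.505, -0.001]
contact_force: [-0.1, 0.5, 0.9]
gripper_width: 0.274
grasp_force: 24.6
```

Call:
step_arm:
  increments:
    - [[-1,0,0,15,0,0,0],[-1,0,0,50,0,0,0],[-1,0,0,90,0,0,0],[-1,0,0,125,0,0,0],[-1,0,0,145,0,0,0],[-1,0,0,145,0,0,0],[-1,0,0,145,0,0,0]]

```text
t: 41.93
eef_pos: [0.5578, -0.3259, 0.1052]
tool_rot: [-0.002, 0.861, 0.508, -0.0]
contact_force: [1.2, 0.7, 0.6]
gripper_width: 0.27
grasp_force: 24.6
```

```bash
python3 -c "
from vt import *
go([lane('s2',.0645)])"
```

```text
at [ 0.5578 -0.3259  0.1052] t 41.9333
[-3.7, 0.4, 40.7, -0.2, -0.1, 0.1] rows>=1
```

Call:
step_arm:
  increments:
    - [[-1,-2,0,12,0,0,0],[-1,-3,0,24,0,0,0],[-1,-3,0,34,0,0,0],[-1,-3,0,39,0,0,0],[-1,-3,0,41,0,0,0],[-1,-3,0,41,0,0,0]]

```text
t: 42.43
eef_pos: [0.5571, -0.3297, 0.0654]
tool_rot: [-0.001, 0.861, 0.508, 0.0]
contact_force: [0.0, 0.2, -0.7]
gripper_width: 0.273
grasp_force: 24.6
```

Call:
step_arm:
  increments:
    - [[-1,0,0,1,0,0,0],[-1,0,0,1.5,0,0,0],[-1,0,0,1.5,0,0,0]]

```text
t: 42.68
eef_pos: [0.5576, -0.33, 0.0647]
tool_rot: [-0.0, 0.861, 0.508, 0.001]
contact_force: [0.2, -0.6, -0.2]
gripper_width: 0.267
grasp_force: 24.6
```

Call:
step_arm:
  increments:
    - [[-1,0,0,1,0,0,0],[-1,0,0,1.5,0,0,0],[-1,0,0,1.5,0,0,0]]

```text
t: 42.93
eef_pos: [0.5574, -0.3298, 0.0629]
tool_rot: [-0.0, 0.861, 0.508, 0.001]
contact_force: [0.0, -0.9, 0.3]
gripper_width: 0.267
grasp_force: 24.6
```

Call:
step_arm:
  increments:
    - [[-1,0,0,0.5,0,0,0],[-1,0,0,1,0,0,0],[-1,0,0,1,0,0,0]]

```text
t: 43.18
eef_pos: [0.5574, -0.3299, 0.0625]
tool_rot: [-0.0, 0.862, 0.508, 0.001]
contact_force: [-1.7, 1.6, 6.1]
gripper_width: 0.271
grasp_force: 25.2
```

Call:
step_arm:
  increments:
    - [[-1,0,0,-0.5,0,0,0],[-1,0,0,-0.5,0,0,0],[-0.3,0,0,-0.5,0,0,0],[-0.1,0,0,-0.5,0,0,0],[0.2,0,0,-0.5,0,0,0],[0.2,0,0,-0.5,0,0,0],[0.2,0,0,-0.5,0,0,0]]

```text
t: 43.77
eef_pos: [0.5573, -0.3299, 0.0623]
tool_rot: [-0.0, 0.861, 0.508, 0.001]
contact_force: [0.1, 0.4, -0.0]
gripper_width: 0.6
grasp_force: 0.0
```

Call:
step_arm:
  increments:
    - [[0.2,0,0,-15,0,0,0],[0.2,0,0,-40,0,0,0],[0.3,0,0,-80,0,0,0],[1,0,0,-120,0,0,0],[1,0,0,-160,0,0,0],[1,0,0,-190,0,0,0],[1,0,0,-200,0,0,0]]

```text
t: 44.35
eef_pos: [0.5585, -0.3323, 0.2691]
tool_rot: [0.003, 0.862, 0.507, 0.003]
contact_force: [0.0, -0.3, 0.4]
gripper_width: 0.999
grasp_force: 0.0
```

```bash
python3 -c "
from vt import *
go([at('t1',.25)])"
```

```text
at [ 0.5585 -0.3323  0.2691] t 44.35
[642.4, -401.8, 17.0, 0.5, 0.1, -46.0] rows>=18
```

Call:
step_arm:
  increments:
    - [[1,18,-11,0,0,0,-2],[1,642,-402,10,0,0,-46],[1,642,-402,10,0,0,-46],[1,642,-402,10,0,0,-46],[1,642,-402,10,0,0,-46],[1,642,-402,10,0,0,-46],[1,642,-402,10,0,0,-46],[1,642,-402,10,0,0,-46],[1,642,-402,10,0,0,-46],[1,642,-402,10,0,0,-46]]

```text
t: 45.18
eef_pos: [0.5352, 0.0669, 0.2583]
tool_rot: [-0.0, 0.595, 0.804, 0.001]
contact_force: [0.4, -0.5, 0.6]
gripper_width: 1.002
grasp_force: 0.0
```

```bash
python3 -c "
from vt import *
go([at('t1',.2)])"
```

```text
at [0.5352 0.0669 0.2583] t 45.1833
[346.4, 88.9, 59.0, 0.1, -0.1, -0.0] rows>=9
```

Call:
step_arm:
  increments:
    - [[1,38,10,0,0,0,0],[1,76,20,5,0,0,0],[1,346,89,59,0,0,0],[1,346,89,59,0,0,0],[1,346,89,59,0,0,0],[1,346,89,59,0,0,0],[1,346,89,59,0,0,0],[1,346,89,59,0,0,0],[1,346,89,59,0,0,0],[1,346,89,59,0,0,0]]

```text
t: 46.02
eef_pos: [0.5154, 0.4312, 0.197]
tool_rot: [-0.002, 0.59, 0.807, 0.001]
contact_force: [-0.7, 1.1, -1.0]
gripper_width: 1.001
grasp_force: 0.0
```

Call:
step_arm:
  increments:
    - [[1,0,0,0,0,0,0],[1,0,0,30,0,0,0],[1,0,0,60,0,0,0],[1,0,0,80,0,0,0],[1,0,0,80,0,0,0],[1,0,0,80,0,0,0]]

```text
t: 46.52
eef_pos: [0.5202, 0.4204, 0.1193]
tool_rot: [0.0, 0.595, 0.803, -0.0]
contact_force: [1.1, -0.6, 0.8]
gripper_width: 1.0
grasp_force: 0.0
```

```bash
python3 -c "
from vt import *
go([at('t1',.025)])"
```

```text
at [0.5202 0.4204 0.1193] t 46.5167
[4.1, 0.0, 94.3, -0.0, 0.0, -0.1] rows>=2
```

Call:
step_arm:
  increments:
    - [[1,2,0,25,0,0,0],[1,3.5,0,50,0,0,0],[1,3.5,0,75,0,0,0],[1,3.5,0,90,0,0,0],[1,3.5,0,94,0,0,0],[1,3.5,0,94,0,0,0]]

```text
t: 47.02
eef_pos: [0.5194, 0.4255, 0.0257]
tool_rot: [0.0, 0.595, 0.804, 0.001]
contact_force: [0.0, -0.4, 0.9]
gripper_width: 1.001
grasp_force: 0.0
```

Call:
step_arm:
  increments:
    - [[-1,0,0,0,0,0,0],[-1,0,0,0,0,0,0],[-1,0,0,0,0,0,0],[-1,0,0,0,0,0,0],[-1,0,0,0,0,0,0],[-1,0,0,0,0,0,0],[-1,0,0,0,0,0,0],[-1,0,0,0,0,0,0]]
  force: 25

```text
t: 47.68
eef_pos: [0.5192, 0.4262, 0.026]
tool_rot: [-0.0, 0.595, 0.804, 0.001]
contact_force: [-1.1, -1.2, 5.2]
gripper_width: 0.272
grasp_force: 24.6
```

Call:
step_arm:
  increments:
    - [[-1,0,0,-10,0,0,0],[-1,0,0,-40,0,0,0],[-1,0,0,-80,0,0,0],[-1,0,0,-120,0,0,0],[-1,0,0,-160,0,0,0],[-1,0,0,-200,0,0,0],[-1,0,0,-230,0,0,0],[-1,0,0,-250,0,0,0],[-1,0,0,-250,0,0,0]]

```text
t: 48.43
eef_pos: [0.521, 0.4266, 0.2816]
tool_rot: [0.001, 0.595, 0.804, 0.005]
contact_force: [0.5, 0.1, 0.7]
gripper_width: 0.273
grasp_force: 24.6
```

```bash
python3 -c "
from vt import *
go([lane('t1',.27)])"
```

```text
at [0.521  0.4266 0.2816] t 48.4333
[-741.1, -250.4, 5.4, 0.4, -0.5, 46.0] rows>=19
```

Call:
step_arm:
  increments:
    - [[-1,-18,-6,0,0,0,1],[-1,-54,-18,0,0,0,3],[-1,-91,-31,0,0,0,5],[-1,-129,-43,0,0,0,8],[-1,-167,-56,0,0,0,10],[-1,-205,-69,0,0,0,13],[-1,-243,-82,0,0,0,15],[-1,-281,-95,0,0,0,18],[-1,-319,-108,0,0,0,20],[-1,-357,-121,0,0,0,23]]

```text
t: 49.27
eef_pos: [0.5065, 0.0467, 0.2744]
tool_rot: [-0.001, 0.744, 0.669, 0.001]
contact_force: [0.9, 0.2, -0.7]
gripper_width: 0.274
grasp_force: 24.6
```

```bash
python3 -c "
from vt import *
go([lane('t1',.25)])"
```

```text
at [0.5065 0.0467 0.2744] t 49.2667
[-400.7, 34.3, 23.7, -0.0, -0.1, 22.9] rows>=10
```

Call:
step_arm:
  increments:
    - [[-1,-40,3,0,0,0,2],[-1,-80,7,0,0,0,5],[-1,-120,10,0,0,0,7],[-1,-160,14,4,0,0,9],[-1,-200,17,8,0,0,12],[-1,-240,20,12,0,0,14],[-1,-280,24,16,0,0,16],[-1,-320,27,20,0,0,19],[-1,-358,30,24,0,0,21],[-1,-385,33,24,0,0,23]]

```text
t: 50.1
eef_pos: [0.4983, -0.3408, 0.249]
tool_rot: [-0.001, 0.863, 0.506, -0.0]
contact_force: [0.0, 0.6, 0.2]
gripper_width: 0.272
grasp_force: 24.6
```

Call:
step_arm:
  increments:
    - [[-1,-10,1,0,0,0,0],[-1,-15,1,0,0,0,0],[-1,-15,1,30,0,0,0],[-1,-15,1,65,0,0,0],[-1,-15,1,100,0,0,0],[-1,-15,1,125,0,0,0],[-1,-15,1,135,0,0,0],[-1,-15,1,135,0,0,0],[-1,-15,1,135,0,0,0]]

```text
t: 50.85
eef_pos: [0.4946, -0.3504, 0.1159]
tool_rot: [-0.0, 0.861, 0.508, 0.001]
contact_force: [-1.0, -0.4, 0.3]
gripper_width: 0.27
grasp_force: 24.7
```

```bash
python3 -c "
from vt import *
go([lane('t1',.073)])"
```

```text
at [ 0.4946 -0.3504  0.1159] t 50.85
[-2.6, 5.6, 42.9, 0.0, -0.1, 0.1] rows>=1
```

Call:
step_arm:
  increments:
    - [[-1,-2,3,12,0,0,0],[-1,-2,5,24,0,0,0],[-1,-2,5,35,0,0,0],[-1,-2,5,40,0,0,0],[-1,-2,5,43,0,0,0],[-1,-2,5,43,0,0,0]]

```text
t: 51.35
eef_pos: [0.4972, -0.355, 0.0717]
tool_rot: [-0.001, 0.862, 0.508, 0.0]
contact_force: [0.3, 0.1, -0.2]
gripper_width: 0.27
grasp_force: 24.6
```

Call:
step_arm:
  increments:
    - [[-1,0,0,1,0,0,0],[-1,0,0,1.5,0,0,0],[-1,0,0,1.5,0,0,0]]

```text
t: 51.6
eef_pos: [0.4976, -0.3553, 0.0711]
tool_rot: [-0.0, 0.862, 0.508, 0.001]
contact_force: [-0.6, 0.5, 1.9]
gripper_width: 0.277
grasp_force: 24.8
```

Call:
step_arm:
  increments:
    - [[-1,0,0,0.7,0,0,0],[-1,0,0,1,0,0,0],[-1,0,0,1,0,0,0]]

```text
t: 51.85
eef_pos: [0.4976, -0.3554, 0.071]
tool_rot: [-0.0, 0.862, 0.508, 0.001]
contact_force: [-2.6, 2.2, 11.1]
gripper_width: 0.275
grasp_force: 25.8
```

Call:
step_arm:
  increments:
    - [[-1,0,0,-1,0,0,0],[-1,0,0,-1,0,0,0],[-0.3,0,0,-1,0,0,0],[-0.1,0,0,-1,0,0,0],[0.2,0,0,-1,0,0,0],[0.2,0,0,-1,0,0,0],[0.2,0,0,-1,0,0,0]]

```text
t: 52.43
eef_pos: [0.4975, -0.355, 0.0705]
tool_rot: [-0.0, 0.861, 0.508, 0.001]
contact_force: [-0.3, -0.8, 0.7]
gripper_width: 0.597
grasp_force: 0.0
```

Call:
step_arm:
  increments:
    - [[0.2,0,0,-15,0,0,0],[0.2,0,0,-40,0,0,0],[0.3,0,0,-80,0,0,0],[1,0,0,-120,0,0,0],[1,0,0,-160,0,0,0],[1,0,0,-200,0,0,0],[1,0,0,-230,0,0,0],[1,0,0,-250,0,0,0],[1,0,0,-250,0,0,0]]

```text
t: 53.18
eef_pos: [0.4983, -0.3576, 0.3268]
tool_rot: [0.003, 0.862, 0.507, 0.003]
contact_force: [0.0, -1.5, 0.8]
gripper_width: 1.001
grasp_force: 0.0
```

```bash
python3 -c "
from vt import *
a=shot('side','s20.png');b=shot('scene','c20.png');w=shot('wrist','w20.png')
i=cv2.resize(a['image'][110:280,200:360],None,fx=2.4,fy=2.4,interpolation=2); j=cv2.resize(b['image'][130:300,165:335],None,fx=2.4,fy=2.4,interpolation=2)
cv2.imwrite('pics/z20.png',np.hstack([i,j])[:,:,::-1])
for n in('s20','c20'):
  c=cal(n)
  for k,h in (('s1',.042),('s2',.042),('t1',.06)): print(n,k,proj(c,lane(k,.045+h)[0]))
"; sed -e "s/'s9'/'s20'/g;s/'c9'/'c20'/g" hf.py > hf20.py; python3 hf20.py | tail -3
```

```text
s20 s1 [331.6951 147.064 ]
s20 s2 [313.1716 137.6661]
s20 t1 [333.1876 130.9369]
c20 s1 [216.9147 160.7531]
c20 s2 [190.3689 165.0538]
c20 t1 [200.0711 148.5976]
None (np.float32(22.043066), -6, 42, 0) [-6.1908 44.9574 -0.68  ] 15.633728981018066 40.427097
0 (np.float32(12.362168), -6, 42, 0) [-6.0743 44.9138 -0.5784] 9.361307144165039 21.90421
1 (np.float32(9.680898), -6, 42, 0) [-6.5475 44.8654 -0.9285] 6.139054298400879 18.522888
```

View pics/z20.png

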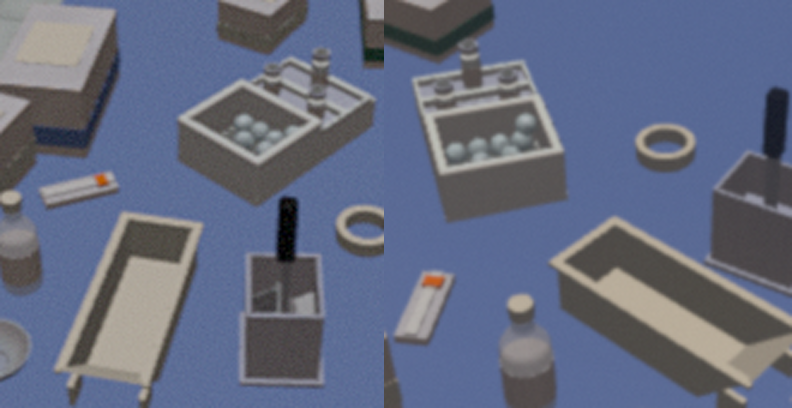

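The final view shows the two short vials upright in the inner lane (scene zoom 444,92 and 508,80), the tall one upright in the outer lane (468,60), the cubes in the well, the tub empty and the scoop standing in the holder (770,130). The bystanders are where they were.

```bash
python3 -c "
from station import bot
print(bot.hand_in())"
```

```text
the job is handed in; nothing more can be done
None
```

The job is handed in at about 53 s: all seven ice cubes are in the well, the two short vials stand in the inner lane and the tall one in the outer lane, and the scoop is back in its holder (which got knocked about 45 mm mid-run, so I re-measured it first).

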